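# Cap the manifold port and set its bleed screw

## Task

Lift the blue cap with the orange grip tab off its hook and set it, without dropping it, fully down over the open brass port of the vacuum manifold. Then turn the red thumbscrew clockwise (seen from above) until it seats against its stop, back it off a quarter turn, and finish still holding the screw in the gripper at that setting. Leave the sample cups and the tube rack where they stand.

Things in the scene. Friction and masses are not known exactly. Their poses are not given: they have to be found in the camera images.
- cap_mid (a point): centre, half-way up, of the loose blue port cap with its handle (0.10 to 0.17 kg, 126 mm tall, hangs upright, z up). At the bottom a round cup open downward: 48 mm outside, 32 mm inside diameter, 30 mm tall, recess 24 mm deep; rim 63 mm below this point. A bail of 5 mm wire in the local y-z plane rises from the cup at y = +-16 mm to a V peak 11 mm above this point.
- cap_tab (a point): grip point in the cap's orange tab, 45 mm above cap_mid. The tab stands on the bail's peak: 14 mm (local x) by 24 mm (local y), from 36 mm below to 18 mm above this point. Best gripped from above, fingers closing along local y. The hook passes along local x under the bail's peak, its upper edge 38 mm below this point.
- hook: fixed hook stand; origin at the centre of its base on the table (base 100 mm diameter, 12 mm high). A 16 mm post, 170 mm high, carries a level hook of 8 mm bar, centre line 150 mm above the origin, pointing along local -x: straight to 75 mm from the post axis, then turned up. The cap hangs 45 to 62 mm from the post axis.
- hook_tip (a point): free end of the hook, 83 mm from the post axis along the stand's local -x, 14 mm above the straight bar's centre line. To come off, the cap must rise more than 14 mm but less than 31 mm (there its cup meets the bar from below), and is then drawn along the stand's local -x; 75 mm clears the tip.
- manifold: fixed aluminium manifold block, 80 (x) by 240 (y) by 40 (z) mm; origin at the centre of its underside. The brass port stub stands on top at local y = -75 mm, the thumbscrew at local y = +75 mm.
- port (a point): centre of the foot of the port stub, on the block's top face, z up. The brass stub is 26 mm in diameter and stands 20 mm above this point, its upper 5 mm tapering to 18 mm; it fills the cap's recess with 3 mm play all round. The fully seated cap rests with its rim on the block's top face.
- screw_grip (a point): grip point of the red thumbscrew: on its vertical axis, 84 mm above the table. The red wing is a flat bar 44 mm along its local x, 10 mm thick along local y, from 18 mm below to 12 mm above this point; one end (local -x) has a white mark on top. It turns with the screw; its z axis points up. Below it a 30 mm brass boss ends 34 mm below this point.
- screw (a joint): turn of the thumbscrew in rad; grows clockwise seen from above (tightening). It seats against a hard stop at 4.712. It starts 1.4 to 2.8 rad short of that. It does not rise or sink, it turns with light friction (about 0.05 N m) and stays where it is left.
- cup_red_mid (a point): bystander: centre of the sample cup with the red lid, 62 mm diameter, 68 mm tall, amber body, loose
- cup_green_mid (a point): bystander: centre of the sample cup with the green lid, same size, loose
- rack: bystander: white test tube rack with tubes, 70 (x) by 220 (y) mm, 100 mm tall over the tubes, origin at the centre of its underside, loose
Mind the look-alikes: they are no part of the job. What is shaped like the part that bears cup_green_mid but brown, grey or purple is not meant.

How it is judged:
By the outcome, as a careful person would: the job done as asked, in the order asked, and still so for the second after the job is handed in, while the arm keeps its last pose, push and grip.
It also fails if it takes over 72 s, if anything falls off the work surface, if the arm or the gripper's body presses on something with over 40 N, if the wrist force passes 120 N, or if a joint passes its speed limit or range.

## Robot

A 6-joint arm with a two-finger parallel gripper is mounted at the origin on the work surface. World frame = base frame: x ahead of the robot, y to its left, z up, the work surface at z = 0. Lengths are in m, angles in degrees, forces in N, time in s.
With the tool pointing down it reaches from about 0.35 to 0.875 m from the base axis. Payload 4.2 kg.
Tool frame: the origin (TCP) lies at the very end of the fingers, on their centre line; the grasp point (between the pads) lies r.pinch_z behind it (r.pinch_z is the distance from the TCP to the grasp point, in m); y points along the fingers, z is the direction in which the jaws open and shut, and the axes are right-handed (so a half turn about y gives the same grasp; the last joint's range is limited). The gripper opens to 87 mm and grips with 3 to 60 N. Pads are 19 mm wide; open, the fingers measure 117 mm over their backs; the gripper's body (75 mm by 190 mm) begins 51 mm behind the grasp point.
Start: joints at [-52.678, 22.042, 0.453, 0, -68.411, -14.817], TCP at [0.239, -0.577, 0.223] pointing down, gripper open.
Joint ranges: [-179.83, 179.83], [-69.29, 118.12], [-61.27, 80.66], [-181.25, 117.63], [-171.15, -9.14], [-177.46, 177.46]. Speed limits (degrees/s): [159.86, 159.86, 180, 180, 180, 180].

## Interface

Orientations are given as a 3x3 rotation matrix whose columns are the frame's x, y, z axes.
In Python, from station import sense, capture, camera_params, r gives the robot as it stands.
- The arm moves only by the tool move_arm, never from a script. Its argument "increments" is text: rows parted by semicolons, each of 7 numbers parted by spaces: the closure, from -1 (fully open) to 1 (shut), so that 0 is half open, then the shift along the tool's x, y, z in m, then the turn, a rotation vector about the tool's x, y, z in rad. In form: hand x y z wx wy wz; .... A call has 1 to 8 rows; each row is the pose to reach, as a shift and turn from the pose commanded when the call began, along the tool's axes at that moment; what a row does not reach only later rows make up. A row lasts 1/10 s, in which the tool goes at most 50 mm and 8.59 degrees, less where a joint would pass 70% of its speed; a pose out of reach is approached as far as the arm can. A call with a gripper value outside its range is refused whole. The fingers move at their own pace and stop on an object; the grip force is fixed at half the most. Time passes only in rows, so rows that repeat a pose let the fingers close. It gives the time, the measured TCP pose, the force and the opening at its end, in the units of the state.
- sense(): the state, without advancing time (a new reading comes with each control period).
- capture(name): name is "side" or "top" or "wrist"; returns (picture, depth): 400x640x3 uint8, red, green, blue; 400x640 float32, m along the optical axis (not along the pixel's ray), 0 where there is no reading.
- camera_params(name): a dict with "fx", "fy", "cx", "cy" (pixels), "distortion" ([k1, k2, p1, p2, k3] as OpenCV has them; the pictures are not rectified), "xyz" and "orientation" of the camera in the world. Camera axes: x right, y down, z forward; pixel columns grow to the right and rows downward; lengths in m; the calibration is good to about 2 mm. A picture is of the moment at which its call begins: read the wrist's pose just before it. camera_params takes no time and is no camera call; for the wrist camera it gives the pose at the moment of the call.
- r.finish_job(): hands the job in, once; it reports no verdict.
The state is a dict: "time_s": time; "joints": joint angles; "joint_velocities": joint speeds; "effort": joint torques, N m; "tcp_pos": TCP position; "ee_rot": TCP orientation; "wrist_force": force on the tool from outside, world axes, zero at the start; "moment": the same for the moment, N m; "gripper_width": opening from 0.0 (shut) to 1.0 (fully open).
Only numpy, scipy, OpenCV 4.12 (cv2) and the standard library are available. Lean on these libraries where they do the work, as an engineer would, in place of code of your own. Each camera call takes 0.05 s, during which the arm holds its last target.

## Working session

There is one attempt and no reset: what is moved stays moved. The work goes in short steps, Python scripts to look and compute and a tool call to move; the robot and the scene stay as the last step left them, time stands still between calls to the robot, and variables do not carry over. Pictures are saved under pics/ and viewed, and the job is handed in when it is done.

Besides the shell and the picture viewer there is one more tool, called after ">>>" as name(argument=value, ...), one argument or row to a line, values as JSON. move_arm: Moves the arm, as the interface text tells. Its arguments: {"type":"object","properties":{"increments":{"type":"string"}},"required":["increments"]}

```bash
ls; mkdir -p pics; cat > h.py <<'E'
import numpy as np, cv2
from station import sense, capture, camera_params, r
def save(n,im): cv2.imwrite('pics/'+n+'.png', cv2.cvtColor(im,cv2.COLOR_RGB2BGR))
def KD(p): return np.array([[p['fx'],0,p['cx']],[0,p['fy'],p['cy']],[0,0,1.]]), np.array(p['distortion'],float)
def ray(p,uv):
    K,D=KD(p); q=cv2.undistortPoints(np.array(uv,float).reshape(-1,1,2),K,D).reshape(-1,2)
    d=np.c_[q,np.ones(len(q))]@np.array(p['orientation']).T
    return np.array(p['xyz'],float),d   # d scaled to unit optical depth
def onz(p,uv,z):
    o,d=ray(p,uv); return o+d*((z-o[2])/d[:,2])[:,None]
def tri(views):
    A=np.zeros((3,3));b=np.zeros(3)
    for p,uv in views:
        o,d=ray(p,[uv]); d=d[0]/np.linalg.norm(d[0]); P=np.eye(3)-np.outer(d,d); A+=P;b+=P@o
    x=np.linalg.solve(A,b)
    return x
E
python3 - <<'E'
from h import *
import pickle
s=sense(); print(s, r.pinch_z)
out={}
for n in ['side','top','wrist']:
    p=camera_params(n); im,d=capture(n); save(n+'0',im); out[n]=(p,im,d); print(n,p['xyz'],np.round(p['orientation'],3).tolist(),p['fx'],p['distortion'])
pickle.dump(out,open('v0.pkl','wb'))
E
```

```text
pics
{'time_s': 0.0, 'joints': array([-5.26778154e+01,  2.20912773e+01,  3.78661576e-01, -2.78932595e-02,
       -6.84133556e+01, -1.48157457e+01]), 'joint_velocities': array([ 0.11885975,  0.0830786 , -0.0805643 , -0.10039848, -0.04701173,
        0.01614733]), 'effort': array([ 2.02179513e-04, -3.90664244e+01,  1.87405318e+01,  4.22008932e+00,
        1.09442265e-02, -1.85817462e-04]), 'tcp_pos': array([ 0.23900416, -0.57682456,  0.2214494 ]), 'ee_rot': array([[ 9.23905196e-01, -9.72994282e-04, -3.82620232e-01],
       [ 3.82621449e-01,  2.02285051e-03,  9.23902990e-01],
       [-1.24968796e-04, -9.99997481e-01,  2.24121058e-03]]), 'wrist_force': array([ 0.45844533, -0.32771124,  0.6673491 ]), 'moment': array([-0.03075741, -0.01455709, -0.02246301]), 'gripper_width': 1.0006689588801305} 0.0187
side [0.11115532 0.86605636 0.80136209] [[-0.878, -0.26, 0.403], [-0.479, 0.497, -0.724], [-0.012, -0.828, -0.561]] 505.23802265839555 [-0.11426456  0.          0.          0.          0.        ]
top [ 0.54231726 -0.03968474  1.03552973] [[0.012, -0.997, 0.073], [-1.0, -0.01, 0.029], [-0.028, -0.073, -0.997]] 483.8037857565777 [-0.10277988  0.          0.          0.          0.        ]
wrist [ 0.17416679 -0.60414386  0.38212828] [[-0.383, 0.893, 0.238], [0.924, 0.369, 0.1], [0.001, 0.259, -0.966]] 315.348711858365 [-0.01384615  0.          0.          0.          0.        ]
```

View pics/side0.png

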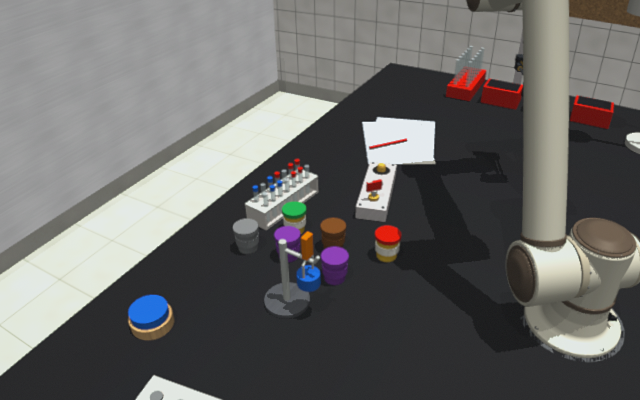

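View pics/top0.png

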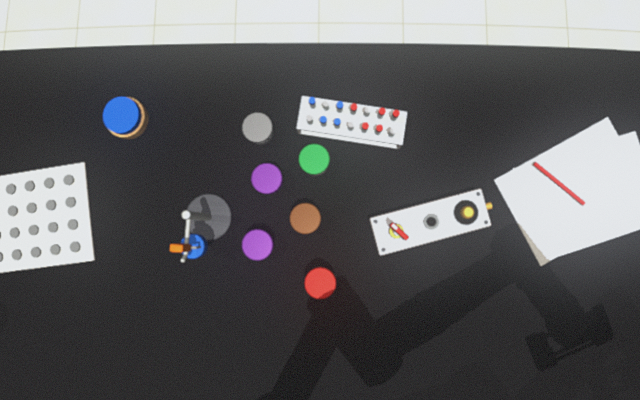

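View pics/wrist0.png

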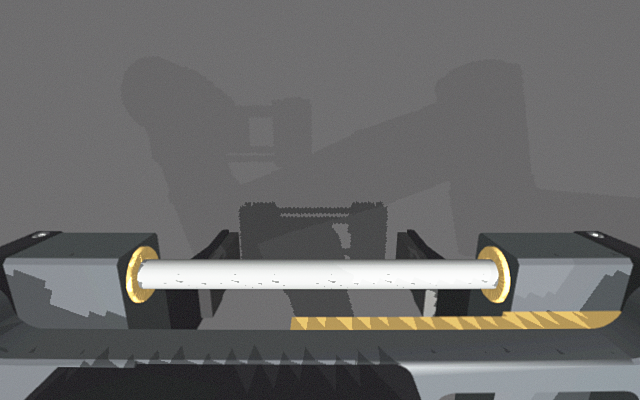

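```bash
python3 - <<'E'
from h import *
import pickle
o=pickle.load(open('v0.pkl','rb'))
t=o['top'][1]; s=o['side'][1]
a=cv2.resize(t[180:290,140:250],(400,400),interpolation=cv2.INTER_CUBIC)
b=cv2.resize(s[215:325,250:360],(400,400),interpolation=cv2.INTER_CUBIC)
save('z1',np.hstack([a,b]))
a=cv2.resize(t[180:265,365:500],(800,504)[:2],interpolation=cv2.INTER_CUBIC)
save('z2',a)
b=cv2.resize(s[150:230,340:420],(560,560),interpolation=cv2.INTER_CUBIC)
save('z3',b)
E
```

```text
(no output)
```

View pics/z1.png

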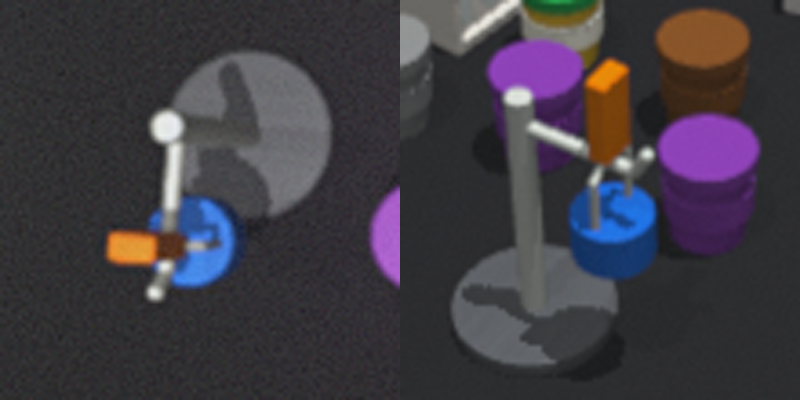

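View pics/z2.png

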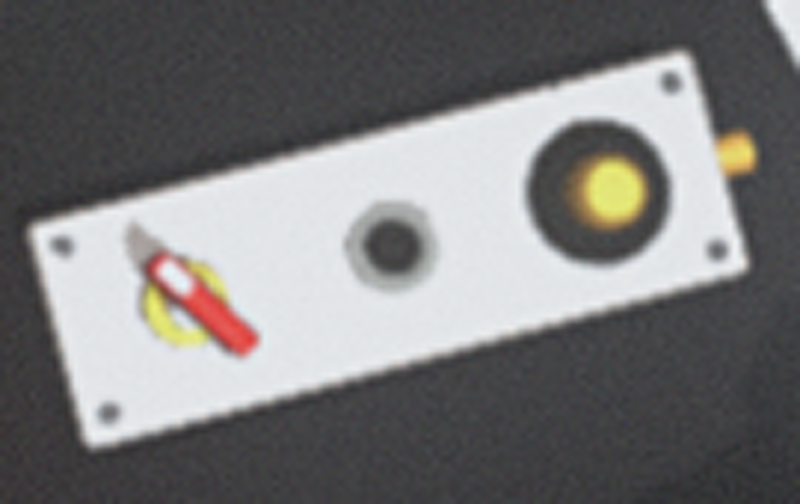

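View pics/z3.png

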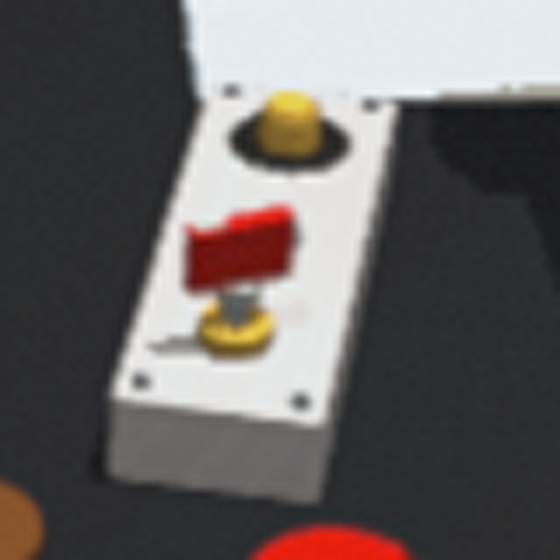

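```bash
python3 - <<'E'
from h import *
import pickle
o=pickle.load(open('v0.pkl','rb'))
np.set_printoptions(precision=4,suppress=True)
pt,t,dt=o['top']; ps,s,ds=o['side']
def stats(im,m,name):
    n,l,st,c=cv2.connectedComponentsWithStats(m.astype(np.uint8))
    for i in range(1,n):
        if st[i,4]>12:
            mm=(l==i); cn,_=cv2.findContours(mm.astype(np.uint8),cv2.RETR_EXTERNAL,cv2.CHAIN_APPROX_NONE)
            print(name,c[i],st[i],'rect',cv2.minAreaRect(max(cn,key=len)))
H=lambda im:cv2.cvtColor(im,cv2.COLOR_RGB2HSV)
for nm,im,p,d in (('top',t,pt,dt),('side',s,ps,ds)):
    h=H(im)
    org=(h[...,0]>7)&(h[...,0]<20)&(h[...,1]>190)
    stats(im,org&(h[...,2]>150),nm+' orange')
    stats(im,org&(h[...,2]>190),nm+' orange bright')
    red=((h[...,0]<5)|(h[...,0]>174))&(h[...,1]>150)&(h[...,2]>80)
    stats(im,red,nm+' red')
    yel=(h[...,0]>19)&(h[...,0]<32)&(h[...,1]>120)&(h[...,2]>120)
    stats(im,yel,nm+' yellow')
    blu=(h[...,0]>100)&(h[...,0]<115)&(h[...,1]>180)&(h[...,2]>60)
    stats(im,blu,nm+' blue')
    # depth clouds
    for k,m in (('orange',org&(h[...,2]>150)),('red',red),('yel',yel)):
        v,u=np.nonzero(m); z=d[v,u]; ok=z>0
        oo,dd=ray(p,np.c_[u,v][ok]); P=oo+dd*z[ok][:,None]
        for lo,hi,tag in ((P[:,0].min(),9,''),):
            print(nm,k,len(P))
    v,u=np.nonzero(org&(h[...,2]>150)); oo,dd=ray(p,np.c_[u,v]); P=oo+dd*d[v,u][:,None]; P=P[(P[:,2]>.1)&(d[v,u]>0)]
    print('orange cloud',np.percentile(P,[2,50,98],axis=0))
E
```

```text
top orange [175.7444 247.5444] [170 244  13   8  90] rect ((176.0, 247.5), (7.0, 12.0), 90.0)
top orange bright [175.7108 247.747 ] [170 244  13   8  83] rect ((176.0, 247.5), (7.0, 12.0), 90.0)
top red [353.36 106.68] [351 104   5   6  25] rect ((353.0, 106.5), (5.0, 4.0), 90.0)
top red [381.5357 110.7857] [379 108   6   7  28] rect ((381.6000061035156, 110.80001068115234), (4.472135543823242, 6.260990142822266), 26.56505012512207)
top red [395.5517 113.069 ] [393 110   6   7  29] rect ((395.6153564453125, 113.0769271850586), (4.437601566314697, 6.656403064727783), 33.690067291259766)
top red [364.8696 125.6087] [363 123   5   6  23] rect ((365.0, 125.5), (5.0, 4.0), 90.0)
top red [378.9167 127.9167] [377 126   5   5  24] rect ((379.0, 128.0), (4.0, 4.0), 90.0)
top red [548.325 174.825] [534 163  32  26  80] rect ((549.6951904296875, 175.75611877441406), (39.199615478515625, 2.1864328384399414), 38.65980529785156)
top red [401.4783 233.4565] [396 229  12  10  46] rect ((401.8902587890625, 233.51223754882812), (12.337726593017578, 4.06051778793335), 38.65980911254883)
top red [319.74
[... 3077 characters left out ...]
e blue [279.1333 182.6   ] [277 181   5   5  15] rect ((279.5000305175781, 182.50001525878906), (4.919349670410156, 3.130495071411133), 63.43495178222656)
side blue [255.     187.6786] [253 185   5   6  28] rect ((255.0, 187.5), (5.0, 4.0), 90.0)
side blue [271.7059 187.2353] [270 185   4   6  17] rect ((271.75, 187.25001525878906), (4.242640495300293, 3.535533905029297), 45.0)
side blue [308.7072 278.4208] [297 265  24  26 461] rect ((308.5, 277.5), (25.0, 23.0), 90.0)
side blue [148.1055 310.9582] [ 128  295   40   34 1052] rect ((147.5, 311.5), (33.0, 39.0), 90.0)
side orange 63
side red 2928
side yel 89
orange cloud [[0.4971 0.2217 0.2068]
 [0.5018 0.2331 0.2092]
 [0.5084 0.2432 0.2119]]
```

```bash
python3 - <<'E'
from h import *
import pickle
o=pickle.load(open('v0.pkl','rb'))
np.set_printoptions(precision=4,suppress=True)
pt,t,dt=o['top']; ps,s,ds=o['side']
f=lambda uv,z:onz(pt,[uv],z)[0]
post=f((185.9-.5,214.9-.5),.170); tip=f((182.1,260.1),.164)
print('post',post,'tip',tip,'dir',tip-post,np.degrees(np.arctan2(*(tip-post)[[1,0]])))
print('tab top/side tri',tri([(pt,(175.7,247.7)),(ps,(306.3,235.3))]), f((175.7,247.7),.21), onz(ps,[(306.3,235.3)],.21))
print('port top',f((467.9,211.9),.06),'ring',f((465.4,211.9),.04),'side',onz(ps,[(381.2,164.5)],.06))
# manifold top-face corners in crop z2
c=np.array([(28,228),(688,50),(748,268),(92,450)])/5.926+[365,180]-.5
C=onz(pt,c,.04);print(C); ctr=C.mean(0); ax=(C[0]+C[3]-C[1]-C[2])/2; print('ctr',ctr,'len',np.linalg.norm(ax),'wid',np.linalg.norm((C[0]+C[1]-C[2]-C[3])/2)); ax/=np.linalg.norm(ax); print('y axis',ax,'port',ctr-.075*ax,'screw',ctr+.075*ax, 'yaw',np.degrees(np.arctan2(-ax[0],ax[1])))
w=np.array([(160,262),(248,348)])/5.926+[365,180]-.5
W=onz(pt,w,.096); print('wing',W,W.mean(0),np.degrees(np.arctan2(*(W[1]-W[0])[[1,0]])),np.linalg.norm(W[1]-W[0]))
print('boss',f((396.1,230.6),.05))
# bystanders
for n,uv in (('red',(319.7,282.7)),('green',(314,159)),('brown',(305,218)),('pur1',(257,245)),('pur2',(266,178))): print(n,f(uv,.068))
E
```

```text
post [0.5647 0.2292 0.17  ] tip [0.4815 0.235  0.164 ] dir [-0.0832  0.0058 -0.006 ] 176.03891844428654
tab top/side tri [0.5048 0.2322 0.209 ] [0.5058 0.2324 0.21  ] [[0.5032 0.233  0.21  ]]
port top [ 0.5789 -0.3112  0.06  ] ring [ 0.5796 -0.3116  0.04  ] side [[ 0.5765 -0.3106  0.06  ]]
[[ 0.5653 -0.1131  0.04  ]
 [ 0.6295 -0.3439  0.04  ]
 [ 0.5536 -0.3643  0.04  ]
 [ 0.4889 -0.1357  0.04  ]]
ctr [ 0.5593 -0.2392  0.04  ] len 0.23859600206650108 wid 0.07910590442887522
y axis [-0.2702  0.9628  0.    ] port [ 0.5796 -0.3115  0.04  ] screw [ 0.5391 -0.167   0.04  ] yaw 15.675159821945925
wing [[ 0.5533 -0.1522  0.096 ]
 [ 0.5256 -0.181   0.096 ]] [ 0.5394 -0.1666  0.096 ] -133.8971237900117 0.04003050637278567
boss [ 0.54   -0.1671  0.05  ]
red [ 0.435  -0.0137  0.068 ]
green [0.6823 0.0008 0.068 ]
brown [0.5632 0.0173 0.068 ]
pur1 [0.5079 0.1128 0.068 ]
pur2 [0.6429 0.0973 0.068 ]
```

```bash
cat >> h.py <<'E'
def go(xyz,yaw=None):
    s=sense(); R=np.array(s['ee_rot']); p=np.array(s['tcp_pos'])
    d=R.T@(np.array(xyz)-p)
    y=np.degrees(np.arctan2(R[1,0],R[0,0]))
    w=np.zeros(3)
    if yaw is not None:
        from scipy.spatial.transform import Rotation as Ro
        a=np.radians(yaw); T=np.array([[np.cos(a),0,-np.sin(a)],[np.sin(a),0,np.cos(a)],[0,-1,0]])
        w=Ro.from_matrix(R.T@T).as_rotvec()
    print('t',round(s['time_s'],2),'tcp',np.round(p,4),'yaw',round(y,2),'F',np.round(s['wrist_force'],1),'M',np.round(s['moment'],2),'g',round(s['gripper_width'],3),'j',np.round(s['joints'],1))
    print('shift',np.round(d,4),'rot',np.round(w,4))
E
python3 -c "
from h import *
go([.42,-.15,.32],100)"
```

```text
t 0.15 tcp [ 0.2391 -0.577   0.2217] yaw 22.5 F [-0.1 -0.5 -0.1] M [-0.05  0.04 -0.01] g 1.0 j [-52.7  22.1   0.4  -0.  -68.4 -14.8]
shift [ 0.3305 -0.0978  0.3254] rot [-1.5000e-03 -1.3526e+00  1.0000e-03]
```

>>> move_arm(
  increments="-1 0.33 -0.098 0.325 0 -1.35 0;-1 0.33 -0.098 0.325 0 -1.35 0;-1 0.33 -0.098 0.325 0 -1.35 0;-1 0.33 -0.098 0.325 0 -1.35 0;-1 0.33 -0.098 0.325 0 -1.35 0;-1 0.33 -0.098 0.325 0 -1.35 0;-1 0.33 -0.098 0.325 0 -1.35 0;-1 0.33 -0.098 0.325 0 -1.35 0",
)

```text
time_s: 0.95
tcp_pos: [0.3918, -0.215, 0.3058]
ee_rot: [[-0.028, 0.0, -1.0], [1.0, 0.0, -0.028], [0.0, -1.0, -0.0]]
wrist_force: [0.4, 0.4, 0.8]
gripper_width: 1.003
```

```bash
python3 -c "
from h import *
go([.505,.2325,.30],176)"
```

```text
t 0.95 tcp [ 0.3918 -0.215   0.3058] yaw 91.61 F [0.4 0.4 0.8] M [-0.01 -0.05 -0.03] g 1.003 j [ -7.8   1.1 -14.4  -0.  -74.4   9.4]
shift [ 0.4442  0.0059 -0.1257] rot [ 4.0000e-04 -1.4729e+00 -2.0000e-04]
```

>>> move_arm(
  increments="-1 0.444 0.006 -0.126 0 -1.473 0;-1 0.444 0.006 -0.126 0 -1.473 0;-1 0.444 0.006 -0.126 0 -1.473 0;-1 0.444 0.006 -0.126 0 -1.473 0;-1 0.444 0.006 -0.126 0 -1.473 0;-1 0.444 0.006 -0.126 0 -1.473 0;-1 0.444 0.006 -0.126 0 -1.473 0;-1 0.444 0.006 -0.126 0 -1.473 0",
)

```text
time_s: 1.75
tcp_pos: [0.4923, 0.1722, 0.3001]
ee_rot: [[-0.942, -0.0, -0.335], [0.335, 0.0, -0.942], [0.0, -1.0, -0.0]]
wrist_force: [2.2, -0.3, 0.0]
gripper_width: 0.998
```

```bash
python3 -c "
from h import *
go([.505,.2325,.28],176)"
```

```text
t 1.75 tcp [0.4923 0.1722 0.3001] yaw 160.4 F [ 2.2 -0.3  0. ] M [-0.15 -0.    0.04] g 0.998 j [ 37.1   9.1  -6.2  -0.  -74.6  33.3]
shift [ 0.0082  0.0201 -0.0611] rot [ 0.     -0.2722  0.    ]
```

>>> move_arm(
  increments="-1 0.008 0.02 -0.061 0 -0.272 0;-1 0.008 0.02 -0.061 0 -0.272 0;-1 0.008 0.02 -0.061 0 -0.272 0;-1 0.008 0.02 -0.061 0 -0.272 0;-1 0.008 0.02 -0.061 0 -0.272 0",
)

```text
time_s: 2.25
tcp_pos: [0.5057, 0.2293, 0.2808]
ee_rot: [[-0.997, 0.001, -0.079], [0.079, 0.0, -0.997], [-0.001, -1.0, -0.0]]
wrist_force: [-0.5, -0.5, -0.5]
gripper_width: 1.004
```

```bash
python3 - <<'E'
from h import *
import pickle
go([.505,.2325,.28],176)
out={}
for n in ['wrist','top']:
    p=camera_params(n); im,d=capture(n); save(n+'1',im); out[n]=(p,im,d)
pickle.dump(out,open('v1.pkl','wb'))
E
```

```text
t 2.25 tcp [0.5057 0.2293 0.2808] yaw 175.47 F [-0.5 -0.5 -0.5] M [-0.1   0.13 -0.  ] g 1.004 j [ 41.1  13.1  -3.9   0.  -72.9  44.3]
shift [ 0.001   0.0008 -0.0031] rot [ 0.0004 -0.0092 -0.0006]
```

View pics/wrist1.png

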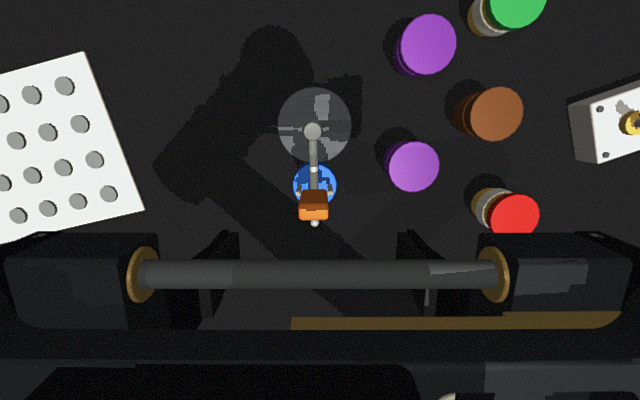

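```bash
python3 - <<'E'
from h import *
import pickle
np.set_printoptions(precision=4,suppress=True)
o=pickle.load(open('v0.pkl','rb')); w,im,d=pickle.load(open('v1.pkl','rb'))['wrist']
h=cv2.cvtColor(im,cv2.COLOR_RGB2HSV)
m=(h[...,0]>7)&(h[...,0]<20)&(h[...,1]>190)&(h[...,2]>170)
m[300:]=0
v,u=np.nonzero(m&(np.hypot(np.arange(640)[None]-313,np.arange(400)[:,None]-210)<40)); c=(u.mean(),v.mean()); print(c,u.min(),u.max(),v.min(),v.max(), d[v,u].mean())
print(onz(w,[c,(u.min(),c[1]),(u.max(),c[1])],.21), tri([(w,c),(o['top'][0],(175.7,247.7)),(o['side'][0],(306.3,235.3))]), tri([(w,c),(o['top'][0],(175.7,247.7))]))
print('post',onz(w,[(313,131)],.17),'tip',onz(w,[(314.5,223)],.164))
save('z4',cv2.resize(im[100:260,220:420],(800,640)[:2])[:600])
E
```

```text
(np.float64(312.06060606060606), np.float64(216.6060606060606)) 299 327 209 219 0.24543294
[[0.5023 0.2336 0.21  ]
 [0.5031 0.2437 0.21  ]
 [0.5014 0.2222 0.21  ]] [0.5039 0.233  0.21  ] [0.5048 0.2324 0.2138]
post [[0.5648 0.2283 0.17  ]] tip [[0.4811 0.2339 0.164 ]]
```

View pics/z4.png

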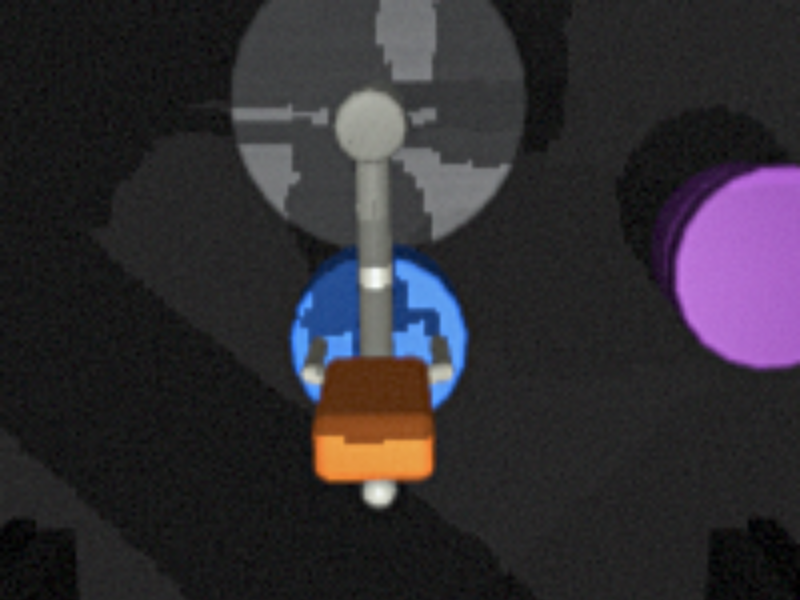

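```bash
python3 - <<'E'
from h import *
w,im,d=__import__('pickle').load(open('v1.pkl','rb'))['wrist']
print(onz(w,[(313.3,211.4)],.21))
go([.505,.2325,.174],176)
E
```

```text
[[0.50642137 0.23234642 0.21      ]]
t 2.35 tcp [0.5058 0.2292 0.281 ] yaw 175.48 F [-0.2 -1.3 -0.6] M [-0.11  0.15  0.  ] g 1.005 j [ 41.1  13.1  -3.9   0.  -72.9  44.4]
shift [ 0.0012  0.107  -0.0032] rot [ 0.0009 -0.0091 -0.001 ]
```

>>> move_arm(
  increments="-1 0.001 0.03 -0.003 0 -0.009 0;-1 0.001 0.06 -0.003 0 -0.009 0;-1 0.001 0.085 -0.003 0 -0.009 0;-1 0.001 0.1 -0.003 0 -0.009 0;-1 0.001 0.107 -0.003 0 -0.009 0;-1 0.001 0.107 -0.003 0 -0.009 0;-1 0.001 0.107 -0.003 0 -0.009 0",
)

```text
time_s: 3.05
tcp_pos: [0.5057, 0.2333, 0.1744]
ee_rot: [[-0.998, 0.002, -0.068], [0.068, 0.001, -0.998], [-0.002, -1.0, -0.001]]
wrist_force: [0.4, -0.1, -0.3]
gripper_width: 0.997
```

```bash
python3 - <<'E'
from h import *
go([.505,.2325,.174],176)
for n in ('wrist','side'): im,d=capture(n); save(n+'2',im)
im=im[180:340,220:420]; save('side2z',cv2.resize(im,(750,600)))
E
```

```text
t 3.05 tcp [0.5057 0.2333 0.1744] yaw 176.09 F [ 0.4 -0.1 -0.3] M [-0.09  0.16 -0.03] g 0.997 j [ 41.5  17.7 -13.4   0.  -58.8  44.6]
shift [0.0006 0.0004 0.0008] rot [ 0.0012  0.0016 -0.0019]
```

View pics/wrist2.png

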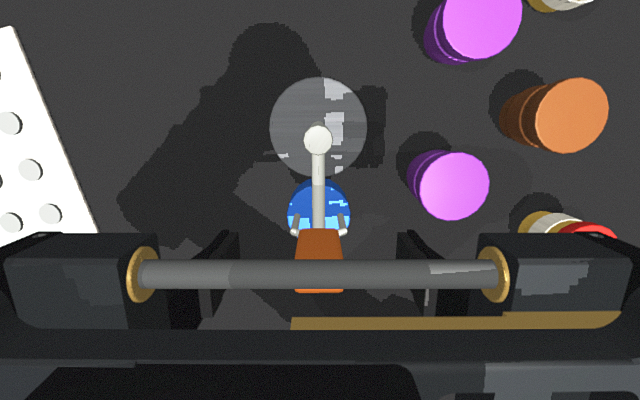

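View pics/side2z.png

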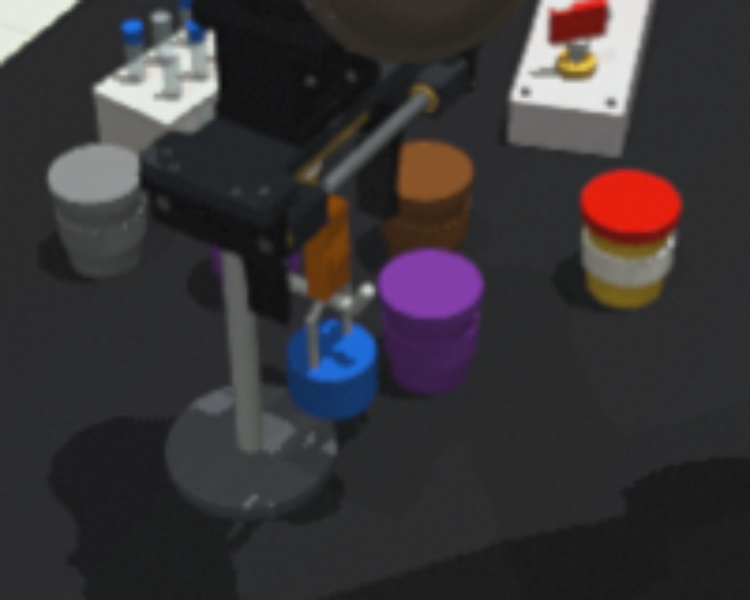

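Fingers straddle the tab (side picture about (325,240) in the zoom; wrist picture tab at (318,265), central between fingers). Close.

>>> move_arm(
  increments="1 0 0 0 0 0 0;1 0 0 0 0 0 0;1 0 0 0 0 0 0;1 0 0 0 0 0 0;1 0 0 0 0 0 0;1 0 0 0 0 0 0;1 0 0 0 0 0 0;1 0 0 0 0 0 0",
)

```text
time_s: 3.95
tcp_pos: [0.505, 0.2332, 0.1731]
ee_rot: [[-0.998, -0.0, -0.068], [0.068, -0.0, -0.998], [0.0, -1.0, 0.0]]
wrist_force: [0.1, -0.2, -0.1]
gripper_width: 0.357
```

```bash
python3 - <<'E'
from h import *
go([.505,.2325,.174],176)
E
```

```text
t 3.95 tcp [0.505  0.2332 0.1731] yaw 176.11 F [ 0.1 -0.2 -0.1] M [-0.08  0.11 -0.01] g 0.357 j [ 41.5  17.8 -13.5   0.  -58.7  44.6]
shift [-0.0001 -0.0009  0.0007] rot [-0.     0.002  0.   ]
```

>>> move_arm(
  increments="1 0 0 0 0 0 0;1 0 0 0 0 0 0;1 0 0 0 0 0 0;1 0 0 0 0 0 0;1 0 0 0 0 0 0",
)

```text
time_s: 4.45
tcp_pos: [0.5049, 0.2331, 0.1732]
ee_rot: [[-0.998, -0.0, -0.068], [0.068, -0.0, -0.998], [0.0, -1.0, 0.0]]
wrist_force: [-0.5, -1.6, 0.8]
gripper_width: 0.274
```

```bash
python3 - <<'E'
from h import *
go([.505,.2325,.174],176)
E
```

```text
t 4.45 tcp [0.5049 0.2331 0.1732] yaw 176.11 F [-0.5 -1.6  0.8] M [-0.24  0.23 -0.02] g 0.274 j [ 41.5  17.8 -13.5   0.  -58.7  44.6]
shift [-0.0001 -0.0008  0.0006] rot [-0.0002  0.0019  0.0001]
```

Gripped (0.274 × 87 = 24 mm). Lift 22 mm, then draw off along tool +x (stand's −x).

>>> move_arm(
  increments="1 0 -0.006 0 0 0 0;1 0 -0.012 0 0 0 0;1 0 -0.018 0 0 0 0;1 0 -0.022 0 0 0 0;1 0 -0.022 0 0 0 0;1 0 -0.022 0 0 0 0",
)

```text
time_s: 5.05
tcp_pos: [0.5049, 0.2332, 0.1952]
ee_rot: [[-0.998, -0.0, -0.068], [0.068, 0.0, -0.998], [0.0, -1.0, -0.0]]
wrist_force: [-0.7, 0.3, -1.1]
gripper_width: 0.273
```

```bash
python3 - <<'E'
from h import *
go([.505,.2325,.174],176)
im,d=capture('side'); im=im[180:340,220:420]; save('side3z',cv2.resize(im,(750,600)))
E
```

```text
t 5.05 tcp [0.5049 0.2332 0.1952] yaw 176.11 F [-0.7  0.3 -1.1] M [-0.07  0.16  0.01] g 0.273 j [ 41.5  16.6 -11.7  -0.  -61.7  44.6]
shift [-0.0002  0.0212  0.0007] rot [0.0002 0.0019 0.0001]
```

View pics/side3z.png

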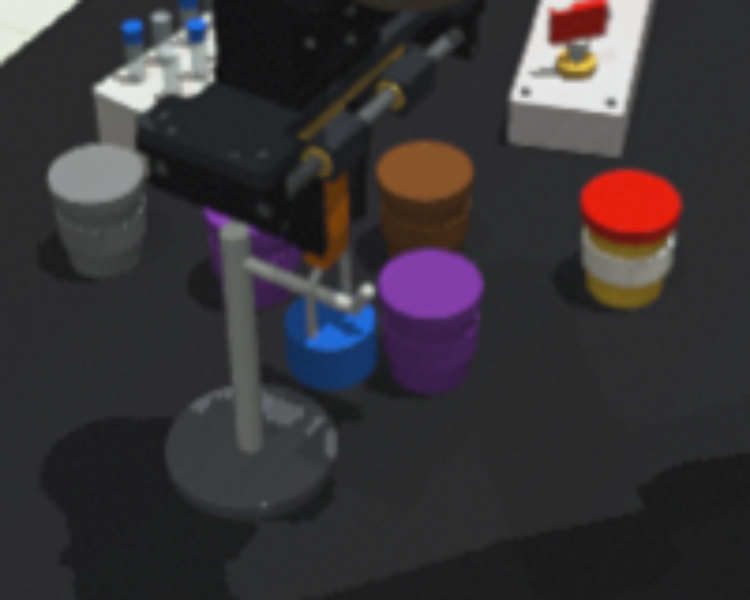

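>>> move_arm(
  increments="1 0.01 0 0 0 0 0;1 0.022 0 0 0 0 0;1 0.034 0 0 0 0 0;1 0.046 0 0 0 0 0;1 0.058 0 0 0 0 0;1 0.07 0 0 0 0 0;1 0.082 0 0 0 0 0;1 0.088 0 0 0 0 0",
)

```text
time_s: 5.9
tcp_pos: [0.4159, 0.2392, 0.1953]
ee_rot: [[-0.998, -0.0, -0.067], [0.067, 0.0, -0.998], [0.0, -1.0, -0.0]]
wrist_force: [-0.5, -0.3, -1.1]
gripper_width: 0.272
```

```bash
python3 - <<'E'
from h import *
go([.42,.2,.27],176)
im,d=capture('side'); im=im[180:340,220:420]; save('side4z',cv2.resize(im,(750,600)))
E
```

```text
t 5.9 tcp [0.4159 0.2392 0.1953] yaw 176.16 F [-0.5 -0.3 -1.1] M [-0.12  0.09  0.08] g 0.272 j [ 49.4   9.2 -21.7  -0.  -59.1  36.8]
shift [-0.0067 -0.0747  0.0388] rot [0.0002 0.0028 0.    ]
```

View pics/side4z.png

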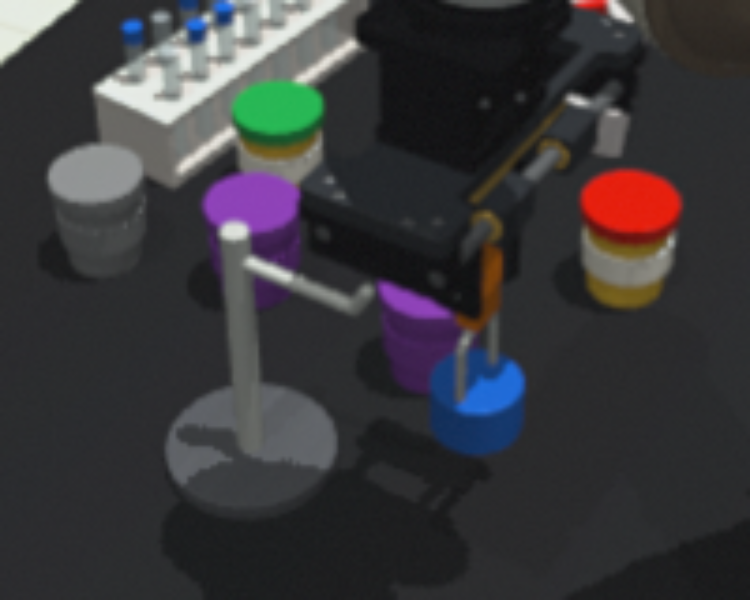

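>>> move_arm(
  increments="1 0 -0.015 0 0 0 0;1 0 -0.035 0 0 0 0;1 0 -0.055 0 0 0 0;1 0 -0.07 0.01 0 0 0;1 0 -0.075 0.03 0 0 0;1 0 -0.075 0.05 0 0.05 0;1 0 -0.075 0.08 0 0.1 0;1 0 -0.075 0.11 0 0.15 0",
)

```text
time_s: 6.75
tcp_pos: [0.4086, 0.127, 0.2689]
ee_rot: [[-0.975, -0.002, -0.22], [0.22, -0.001, -0.975], [0.002, -1.0, 0.002]]
wrist_force: [0.1, -0.8, -1.1]
gripper_width: 0.272
```

```bash
python3 - <<'E'
from h import *
go([.5,-.15,.27],130)
E
```

```text
t 6.75 tcp [0.4086 0.127  0.2689] yaw 167.27 F [ 0.1 -0.8 -1.1] M [-0.12  0.09 -0.06] g 0.272 j [ 39.2   0.4 -20.5  -0.  -69.3  38.1]
shift [-0.1502 -0.0009  0.2501] rot [-0.0022  0.6504  0.0012]
```

>>> move_arm(
  increments="1 -0.018 0 0.03 0 0.08 0;1 -0.036 0 0.06 0 0.16 0;1 -0.054 0 0.09 0 0.24 0;1 -0.072 0 0.12 0 0.32 0;1 -0.09 0 0.15 0 0.4 0;1 -0.108 0 0.18 0 0.48 0;1 -0.126 0 0.21 0 0.56 0;1 -0.144 0 0.24 0 0.64 0",
)

```text
time_s: 7.55
tcp_pos: [0.4971, -0.1385, 0.2689]
ee_rot: [[-0.649, -0.002, -0.761], [0.761, 0.0, -0.649], [0.002, -1.0, 0.002]]
wrist_force: [0.6, 0.2, -1.1]
gripper_width: 0.274
```

```bash
python3 - <<'E'
from h import *
go([.579,-.3113,.20],106)
E
```

```text
t 7.55 tcp [ 0.4971 -0.1385  0.2689] yaw 130.47 F [ 0.6  0.2 -1.1] M [ 0.02  0.07 -0.01] g 0.274 j [  2.5   9.6 -10.1  -0.  -70.4  38. ]
shift [-0.1848  0.0687  0.0497] rot [-0.002   0.4271  0.0014]
```

>>> move_arm(
  increments="1 -0.03 0 0.008 0 0.08 0;1 -0.06 0 0.016 0 0.16 0;1 -0.09 0 0.024 0 0.24 0;1 -0.12 0.01 0.032 0 0.32 0;1 -0.15 0.03 0.04 0 0.4 0;1 -0.17 0.05 0.046 0 0.427 0;1 -0.185 0.065 0.05 0 0.427 0;1 -0.185 0.069 0.05 0 0.427 0",
)

```text
time_s: 8.35
tcp_pos: [0.5791, -0.3105, 0.1966]
ee_rot: [[-0.277, -0.007, -0.961], [0.961, 0.003, -0.277], [0.004, -1.0, 0.006]]
wrist_force: [-0.3, 0.2, -2.1]
gripper_width: 0.269
```

```bash
python3 - <<'E'
from h import *
import pickle
out={}
for n in ('wrist','side','top'):
    p=camera_params(n); im,d=capture(n); save(n+'5',im); out[n]=(p,im,d)
pickle.dump(out,open('v5.pkl','wb'))
go([.579,-.3113,.20],106)
a=cv2.resize(out['top'][1][160:260,400:533],(400,300),interpolation=cv2.INTER_CUBIC)
b=cv2.resize(out['side'][1][110:210,330:463],(400,300),interpolation=cv2.INTER_CUBIC)
save('z5',np.vstack([np.hstack([a,b])]))
E
```

```text
t 8.5 tcp [ 0.5806 -0.3088  0.2007] yaw 106.31 F [-0.8 -0.1 -0.5] M [0.01 0.07 0.02] g 0.272 j [-13.9  26.1   3.7  -0.  -67.7  30.3]
shift [-0.0019  0.0007  0.0022] rot [-0.0013  0.0054  0.0008]
```

View pics/wrist5.png

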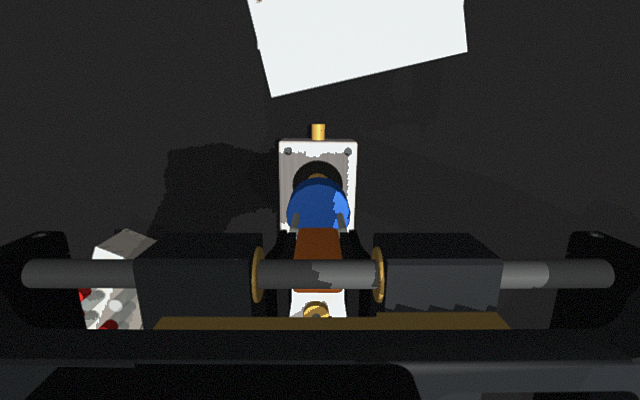

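View pics/z5.png

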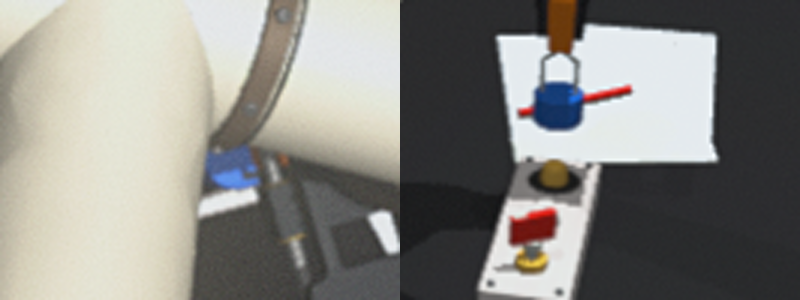

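```bash
python3 - <<'E'
from h import *
import pickle
o=pickle.load(open('v5.pkl','rb'))
im=o['wrist'][1]; save('z6',cv2.resize(im[110:240,260:380],(720,780)[:2],interpolation=cv2.INTER_CUBIC)[:600])
s=o['side'][1]; save('z7',cv2.resize(s[125:180,360:420],(654,600),interpolation=cv2.INTER_CUBIC))
E
```

```text
(no output)
```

View pics/z6.png

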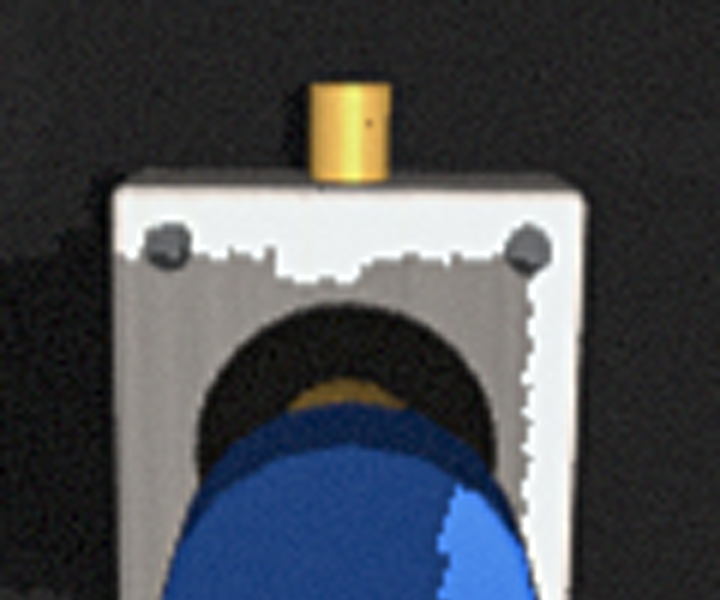

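View pics/z7.png

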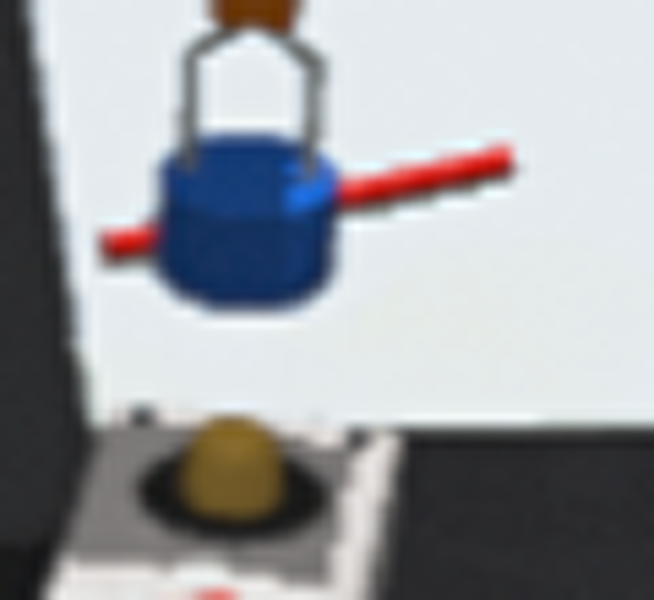

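```bash
python3 - <<'E'
from h import *
import pickle
np.set_printoptions(precision=4,suppress=True)
o=pickle.load(open('v5.pkl','rb'))
w=o['wrist'][0]; s=o['side'][0]
W=lambda a,b:(a/6+260-.5+.08,b/6+110-.42)
c=onz(w,[W(115,190),W(583,195)],.04); print('corners',c); n=c[1]-c[0]; n/=np.linalg.norm(n); ydir=np.array([-n[1],n[0],0]); 
print(n,ydir); m=c.mean(0); 
for sg in (1,-1): print('port cand',m+sg*.045*ydir)
print('ring L/R',onz(w,[W(197,440),W(497,440)],.04),'ring far',onz(w,[W(347,303)],.04))
x=onz(w,[W(352,447)],.1417)[0]; xb=onz(w,[W(352,403)],.1117)[0]
tx=np.array([-.2805,.96,0]); print('cup from top edge',x+.024*tx,'from rim edge',xb+.024*tx)
st=onz(w,[W(348,378)],.06)[0]; print('stub top far edge->centre',st+.009*tx)
S=lambda a,b:(a/10.9+360-.45,b/10.9+125-.45)
print('side cup rim centre',onz(s,[S(248,262)],.1117),'cup top',onz(s,[S(248,175)],.1417),'stub top',onz(s,[S(235,432)],.06),'foot ring',onz(s,[S(234,493)],.04))
r0=np.array(s['orientation'])[:,0]; print('side right',r0)
go([.579,-.3113,.20],106)
E
```

```text
corners [[ 0.628  -0.3445  0.04  ]
 [ 0.5535 -0.3651  0.04  ]]
[-0.9639 -0.2664  0.    ] [ 0.2664 -0.9639  0.    ]
port cand [ 0.6027 -0.3982  0.04  ]
port cand [ 0.5788 -0.3115  0.04  ]
ring L/R [[ 0.6042 -0.3075  0.04  ]
 [ 0.5549 -0.3217  0.04  ]] ring far [[ 0.586  -0.3372  0.04  ]]
cup from top edge [ 0.5787 -0.3116  0.1417] from rim edge [ 0.5783 -0.3111  0.1117]
stub top far edge->centre [ 0.581  -0.3197  0.06  ]
side cup rim centre [[ 0.5764 -0.3117  0.1117]] cup top [[ 0.5743 -0.303   0.1417]] stub top [[ 0.5775 -0.3121  0.06  ]] foot ring [[ 0.5776 -0.3142  0.04  ]]
side right [-0.8775 -0.4793 -0.0119]
t 8.5 tcp [ 0.5806 -0.3088  0.2007] yaw 106.31 F [-0.8 -0.1 -0.5] M [0.01 0.07 0.02] g 0.272 j [-13.9  26.1   3.7  -0.  -67.7  30.3]
shift [-0.0019  0.0007  0.0022] rot [-0.0013  0.0054  0.0008]
```

```bash
python3 - <<'E'
from h import *
go([.5792,-.3109,.157],106)
E
```

```text
t 8.5 tcp [ 0.5806 -0.3088  0.2007] yaw 106.31 F [-0.8 -0.1 -0.5] M [0.01 0.07 0.02] g 0.272 j [-13.9  26.1   3.7  -0.  -67.7  30.3]
shift [-0.0016  0.0437  0.0018] rot [-0.0013  0.0054  0.0008]
```

>>> move_arm(
  increments="1 -0.0016 0.01 0.0018 0 0.005 0;1 -0.0016 0.02 0.0018 0 0.005 0;1 -0.0016 0.03 0.0018 0 0.005 0;1 -0.0016 0.038 0.0018 0 0.005 0;1 -0.0016 0.042 0.0018 0 0.005 0;1 -0.0016 0.0437 0.0018 0 0.005 0;1 -0.0016 0.0437 0.0018 0 0.005 0",
)

```text
time_s: 9.2
tcp_pos: [0.5805, -0.3107, 0.1573]
ee_rot: [[-0.277, -0.0, -0.961], [0.961, -0.0, -0.277], [0.0, -1.0, 0.0]]
wrist_force: [-0.0, 0.4, -1.1]
gripper_width: 0.271
```

```bash
python3 - <<'E'
from h import *
import pickle
go([.5792,-.3109,.132],106)
p=camera_params('side'); im,d=capture('side'); save('z8',cv2.resize(im[125:190,350:420],(646,600),interpolation=cv2.INTER_CUBIC))
p=camera_params('wrist'); im,d=capture('wrist'); save('z9',cv2.resize(im[110:240,260:380],(554,600),interpolation=cv2.INTER_CUBIC))
go([.5792,-.3109,.132],106)
E
```

```text
t 9.2 tcp [ 0.5805 -0.3107  0.1573] yaw 106.11 F [-0.   0.4 -1.1] M [-0.03  0.08  0.02] g 0.271 j [-14.1  28.    0.3   0.  -62.4  30.2]
shift [0.0001 0.0253 0.0013] rot [-0.0002  0.0019  0.    ]
t 9.3 tcp [ 0.5807 -0.3108  0.1579] yaw 106.11 F [-0.2 -0.1 -1.6] M [-0.    0.16 -0.01] g 0.28 j [-14.1  28.    0.4   0.  -62.4  30.2]
shift [0.0003 0.0259 0.0015] rot [ 0.0006  0.0019 -0.0006]
```

View pics/z8.png

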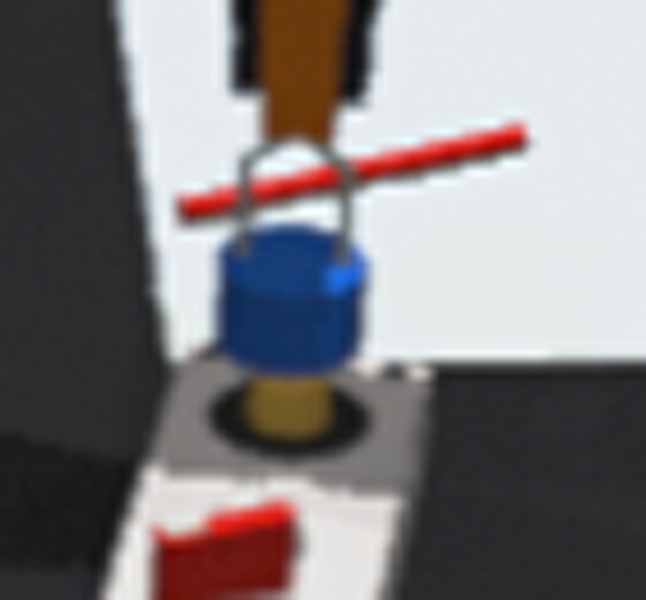

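View pics/z9.png

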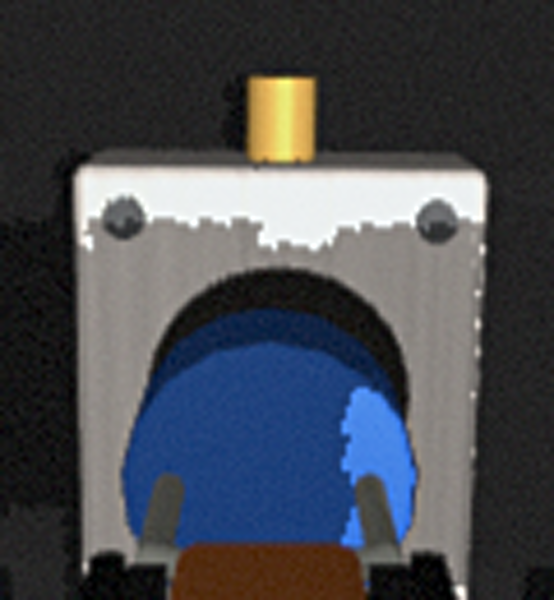

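```bash
python3 - <<'E'
from h import *
np.set_printoptions(precision=4,suppress=True)
w=camera_params('wrist'); k=120/554
W=lambda a,b:(a*k+260-.4,b*130/600+110-.4)
tx=np.array([-.2775,.961,0]);tz=np.array([-.961,-.2775,0])
rim=.1577-.089
for n,uv,z in (('top',W(268.5,342),rim+.03),('rim',W(268.5,309),rim)):
    q=onz(w,[uv],z)[0]; print(n,q, q+.024*tx)
q=onz(w,[W(280,267)],.04)[0]; print('ring far',q,q+.0257*tx)
c=onz(w,[W(77,167),W(487,174)],.04); print('port by corners',c.mean(0)+.045*tx, np.linalg.norm(c[0]-c[1]))
E
```

```text
top [ 0.5876 -0.3343  0.0987] [ 0.581  -0.3112  0.0987]
rim [ 0.5875 -0.3339  0.0687] [ 0.5808 -0.3108  0.0687]
ring far [ 0.5861 -0.3372  0.04  ] [ 0.579  -0.3125  0.04  ]
port by corners [ 0.5784 -0.3118  0.04  ] 0.07767794175503774
```

>>> move_arm(
  increments="1 0 0 0.001 0 0.002 0;1 0 0 0.002 0 0.002 0;1 0 0.003 0.0021 0 0.002 0;1 0 0.006 0.0021 0 0.002 0;1 0 0.009 0.0021 0 0.002 0;1 0 0.012 0.0021 0 0.002 0;1 0 0.015 0.0021 0 0.002 0;1 0 0.015 0.0021 0 0.002 0",
)

```text
time_s: 10.1
tcp_pos: [0.578, -0.3111, 0.1417]
ee_rot: [[-0.275, -0.001, -0.961], [0.961, 0.0, -0.275], [0.001, -1.0, 0.001]]
wrist_force: [-0.4, 1.0, -0.4]
gripper_width: 0.272
```

```bash
python3 - <<'E'
from h import *
go([.5788,-.3115,.1292],106)
E
```

```text
t 10.1 tcp [ 0.578  -0.3111  0.1417] yaw 105.98 F [-0.4  1.  -0.4] M [0.   0.2  0.01] g 0.272 j [-14.2  28.6  -1.   -0.  -60.5  30.2]
shift [-0.0006  0.0125 -0.0006] rot [-0.0011 -0.0003  0.0008]
```

>>> move_arm(
  increments="1 0 0.002 -0.0005 0 0 0;1 0 0.004 -0.0005 0 0 0;1 0 0.006 -0.0005 0 0 0;1 0 0.008 -0.0005 0 0 0;1 0 0.01 -0.0005 0 0 0;1 0 0.011 -0.0005 0 0 0;1 0 0.012 -0.0005 0 0 0;1 0 0.012 -0.0005 0 0 0",
)

```text
time_s: 10.9
tcp_pos: [0.5788, -0.3111, 0.1303]
ee_rot: [[-0.275, -0.0, -0.961], [0.961, 0.0, -0.275], [0.0, -1.0, 0.0]]
wrist_force: [0.5, -0.0, -0.7]
gripper_width: 0.274
```

```bash
python3 - <<'E'
from h import *
go([.5788,-.3115,.1292],106)
p=camera_params('side'); im,d=capture('side'); save('z10',cv2.resize(im[125:190,350:420],(646,600),interpolation=cv2.INTER_CUBIC))
E
```

```text
t 10.9 tcp [ 0.5788 -0.3111  0.1303] yaw 105.99 F [ 0.5 -0.  -0.7] M [0.02 0.17 0.01] g 0.274 j [-14.2  29.2  -1.7  -0.  -59.1  30.2]
shift [-0.0004  0.0011  0.0001] rot [-0.0002 -0.0002  0.0001]
```

View pics/z10.png

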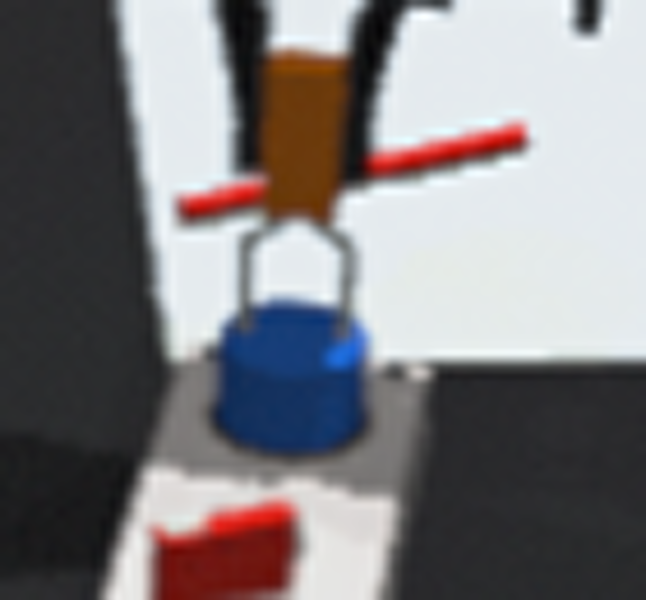

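Nearly down and over the stub, no contact force yet. Press slowly until the force rises.

>>> move_arm(
  increments="1 0 0.0005 0 0 0 0;1 0 0.001 0 0 0 0;1 0 0.0015 0 0 0 0;1 0 0.002 0 0 0 0;1 0 0.002 0 0 0 0",
)

```text
time_s: 11.45
tcp_pos: [0.579, -0.3113, 0.1294]
ee_rot: [[-0.276, 0.001, -0.961], [0.961, -0.001, -0.276], [-0.001, -1.0, -0.0]]
wrist_force: [-1.9, 1.2, 4.6]
gripper_width: 0.271
```

```bash
python3 - <<'E'
from h import *
go([.5788,-.3115,.1292],106)
E
```

```text
t 11.45 tcp [ 0.579  -0.3113  0.1294] yaw 106.0 F [-1.9  1.2  4.6] M [ 0.3   0.63 -0.01] g 0.271 j [-14.2  29.2  -1.8   0.  -58.9  30.2]
shift [-0.0002  0.0002  0.0002] rot [ 0.0005 -0.0001 -0.0007]
```

>>> move_arm(
  increments="0.2 0 0.001 0 0 0 0;0 0 0.001 0 0 0 0;-0.3 0 0.001 0 0 0 0;-0.3 0 0.001 0 0 0 0;-0.3 0 0.001 0 0 0 0;-0.3 0 0.001 0 0 0 0;-0.3 0 0.001 0 0 0 0;-0.3 0 0.001 0 0 0 0",
)

```text
time_s: 12.25
tcp_pos: [0.5789, -0.3111, 0.1274]
ee_rot: [[-0.275, -0.0, -0.961], [0.961, 0.0, -0.275], [0.0, -1.0, 0.0]]
wrist_force: [0.2, 0.4, -0.6]
gripper_width: 0.646
```

```bash
python3 - <<'E'
from h import *
go([.5788,-.3115,.24],106)
E
```

```text
t 12.25 tcp [ 0.5789 -0.3111  0.1274] yaw 105.99 F [ 0.2  0.4 -0.6] M [-0.01  0.08 -0.01] g 0.646 j [-14.2  29.4  -1.9  -0.  -58.7  30.2]
shift [-0.0003 -0.1126  0.0002] rot [-0.     -0.0002  0.    ]
```

>>> move_arm(
  increments="-0.3 0 -0.01 0 0 0 0;-0.3 0 -0.03 0 0 0 0;-0.3 0 -0.055 0 0 0 0;-0.3 0 -0.08 0 0 0 0;-0.3 0 -0.1 0 0 0 0;-0.3 0 -0.11 0 0 0 0;-0.3 0 -0.11 0 0 0 0",
)

```text
time_s: 12.95
tcp_pos: [0.5796, -0.3114, 0.2397]
ee_rot: [[-0.275, 0.004, -0.961], [0.961, -0.001, -0.276], [-0.002, -1.0, -0.003]]
wrist_force: [-0.1, 0.4, 0.2]
gripper_width: 0.646
```

```bash
python3 - <<'E'
from h import *
im,d=capture('side'); save('z11',cv2.resize(im[110:220,330:440],(600,600),interpolation=cv2.INTER_CUBIC))
im,d=capture('wrist'); save('wrist11',im)
go([.5394,-.1668,.20],226.1)
E
```

```text
t 13.05 tcp [ 0.5784 -0.3108  0.2367] yaw 105.98 F [-0.  -0.3 -0.7] M [0.03 0.09 0.01] g 0.648 j [-14.2  24.7   6.7  -0.  -72.1  30.2]
shift [ 0.1491  0.0368 -0.0021] rot [ 7.0000e-04 -2.0966e+00  1.6000e-03]
```

View pics/z11.png

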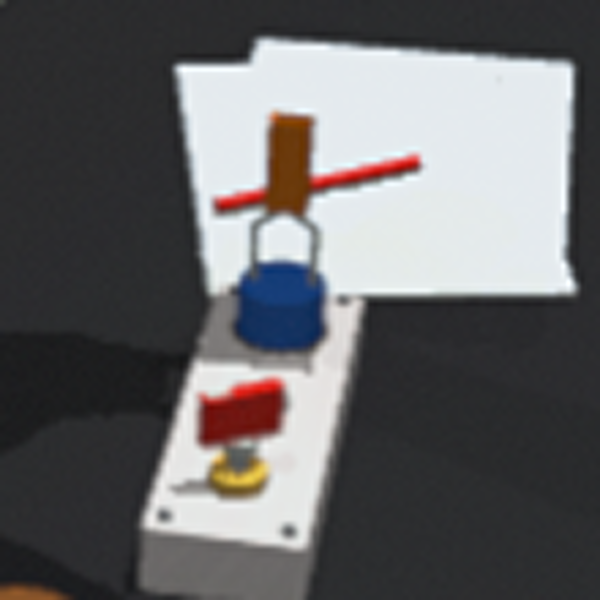

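View pics/wrist11.png

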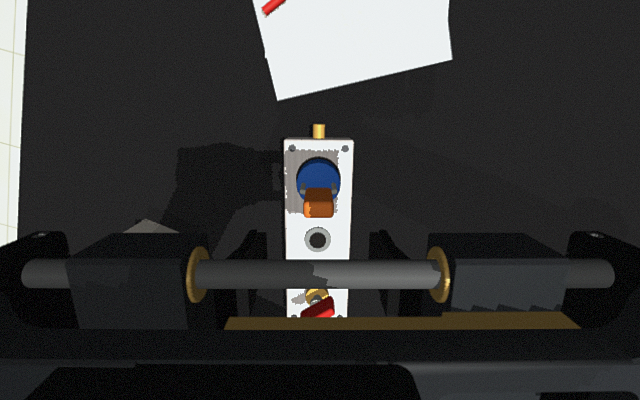

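>>> move_arm(
  increments="-0.3 0.02 0 0 0 -0.15 0;-0.3 0.04 0 0 0 -0.3 0;-0.3 0.06 0 0 0 -0.45 0;-0.3 0.08 0.01 0 0 -0.6 0;-0.3 0.1 0.02 0 0 -0.75 0;-0.3 0.12 0.03 0 0 -0.9 0;-0.3 0.14 0.035 -0.002 0 -1.05 0;-0.3 0.149 0.037 -0.002 0 -1.2 0",
)

```text
time_s: 13.85
tcp_pos: [0.5381, -0.1658, 0.1981]
ee_rot: [[-0.996, -0.005, -0.085], [0.085, 0.001, -0.996], [0.005, -1.0, -0.0]]
wrist_force: [0.7, -0.1, -0.3]
gripper_width: 0.653
```

```bash
python3 - <<'E'
from h import *
go([.5394,-.1668,.20],226.1)
E
```

```text
t 13.85 tcp [ 0.5381 -0.1658  0.1981] yaw 175.15 F [ 0.7 -0.1 -0.3] M [-0.02  0.08  0.03] g 0.653 j [ -0.7  17.3 -10.3  -0.  -62.7  85.8]
shift [-0.0014 -0.0019  0.0009] rot [ 0.0025 -0.8892  0.0041]
```

>>> move_arm(
  increments="-0.3 -0.001 0 0.001 0 -0.15 0;-0.3 -0.001 0 0.001 0 -0.3 0;-0.3 -0.001 0 0.001 0 -0.45 0;-0.3 -0.001 0 0.001 0 -0.6 0;-0.3 -0.001 0 0.001 0 -0.75 0;-0.3 -0.001 0 0.001 0 -0.889 0;-0.3 -0.001 0 0.001 0 -0.889 0;-0.3 -0.001 0 0.001 0 -0.889 0",
)

```text
time_s: 14.65
tcp_pos: [0.5401, -0.1684, 0.1994]
ee_rot: [[-0.701, -0.002, 0.713], [-0.713, 0.0, -0.701], [0.001, -1.0, -0.002]]
wrist_force: [-0.2, -0.2, 0.2]
gripper_width: 0.651
```

```bash
python3 - <<'E'
from h import *
import pickle
p=camera_params('wrist'); im,d=capture('wrist'); save('wrist12',im); pickle.dump((p,im,d),open('v12.pkl','wb'))
save('z12',cv2.resize(im[130:250,240:400],(800,600),interpolation=cv2.INTER_CUBIC))
go([.5394,-.1668,.20],226.1)
E
```

```text
t 14.7 tcp [ 0.5403 -0.1684  0.1997] yaw -134.47 F [ 0.6 -0.1  0.3] M [-0.16  0.11  0.01] g 0.651 j [ -0.9  17.4 -10.   -0.  -62.8 136.4]
shift [-0.0005 -0.0003 -0.0017] rot [ 0.0012 -0.0099  0.001 ]
```

View pics/wrist12.png

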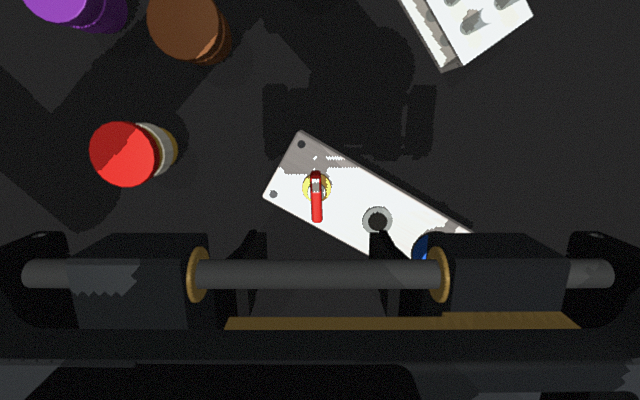

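View pics/z12.png

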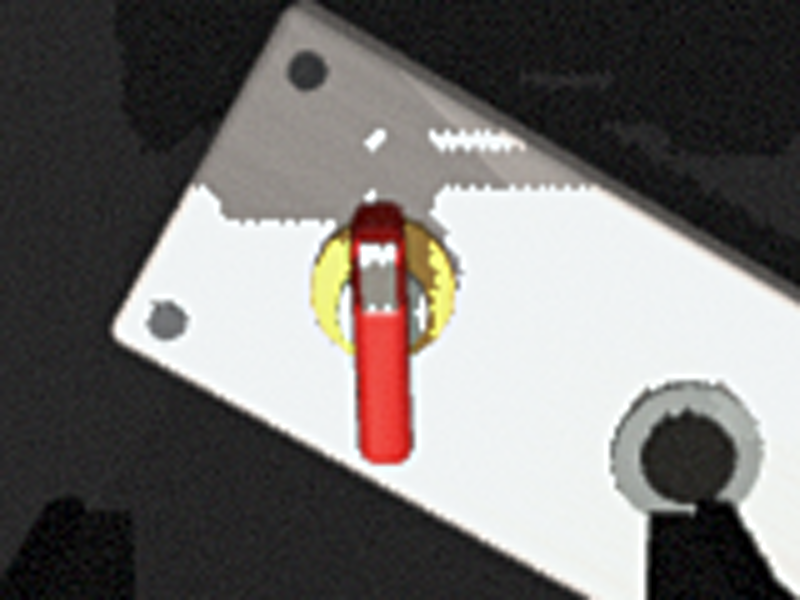

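```bash
python3 - <<'E'
from h import *
import pickle
np.set_printoptions(precision=4,suppress=True)
p,im,d=pickle.load(open('v12.pkl','rb'))
W=lambda a,b:(a/5+240-.4,b/5+130-.4)
q=onz(p,[W(379.5,238),W(385.5,462)],.096); print(q,q.mean(0),np.linalg.norm(q[1]-q[0]),np.degrees(np.arctan2(*(q[1]-q[0])[[1,0]])))
# two-view heights of the near end: top0 + wrist
o=pickle.load(open('v0.pkl','rb'))
print(tri([(p,W(385.5,462)),(o['top'][0],(248/5.926+365-.5,348/5.926+180-.5))]))
print(d[int(130+400/5),int(240+383/5)], )
oo,dd=ray(p,[W(383,400)]); print(oo+dd*d[210,316])
E
```

```text
[[ 0.5533 -0.1527  0.096 ]
 [ 0.5259 -0.1821  0.096 ]] [ 0.5396 -0.1674  0.096 ] 0.0402239122538854 -133.08143248557477
[ 0.5258 -0.1815  0.0965]
0.27771163
[[ 0.5331 -0.1741  0.094 ]]
```

```bash
python3 - <<'E'
from h import *
go([.5395,-.167,.0655],226.6)
E
```

```text
t 14.7 tcp [ 0.5403 -0.1684  0.1997] yaw -134.47 F [ 0.6 -0.1  0.3] M [-0.16  0.11  0.01] g 0.651 j [ -0.9  17.4 -10.   -0.  -62.8 136.4]
shift [-0.0006  0.1342 -0.0013] rot [ 0.0012 -0.0187  0.0009]
```

>>> move_arm(
  increments="-0.3 0 0.03 -0.0013 0 -0.019 0;-0.3 0 0.06 -0.0013 0 -0.019 0;-0.3 0 0.085 -0.0013 0 -0.019 0;-0.3 0 0.105 -0.0013 0 -0.019 0;-0.3 0 0.12 -0.0013 0 -0.019 0;-0.3 0 0.13 -0.0013 0 -0.019 0;-0.3 0 0.134 -0.0013 0 -0.019 0;-0.3 0 0.134 -0.0013 0 -0.019 0",
)

```text
time_s: 15.5
tcp_pos: [0.5397, -0.1675, 0.0662]
ee_rot: [[-0.685, -0.001, 0.728], [-0.728, -0.0, -0.685], [0.0, -1.0, -0.0]]
wrist_force: [-0.0, -0.2, -0.1]
gripper_width: 0.648
```

```bash
python3 - <<'E'
from h import *
go([.5395,-.167,.0655],226.6)
im,d=capture('wrist'); save('wrist13',im)
im,d=capture('side'); save('z13',cv2.resize(im[110:230,320:450],(650,600),interpolation=cv2.INTER_CUBIC))
E
```

```text
t 15.5 tcp [ 0.5397 -0.1675  0.0662] yaw -133.26 F [-0.  -0.2 -0.1] M [-0.16  0.08  0.04] g 0.648 j [ -0.8  25.5 -19.4   0.  -45.1 137.5]
shift [-0.0003  0.0007 -0.0005] rot [0.0005 0.0024 0.0005]
```

View pics/wrist13.png

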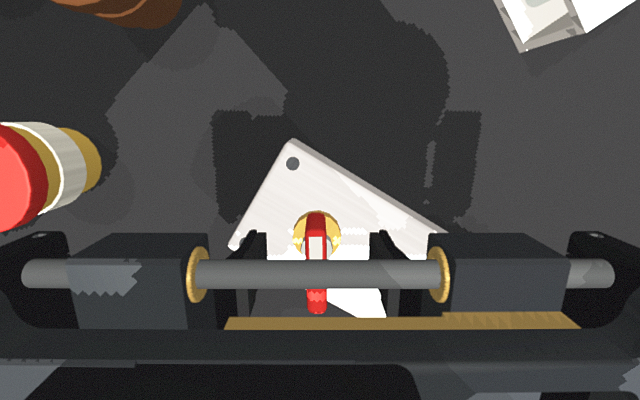

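View pics/z13.png

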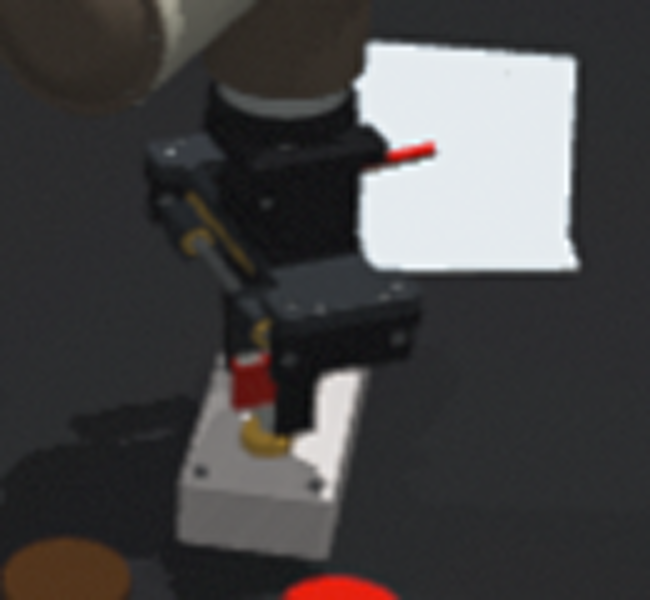

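The wing (wrist picture (317,265)) is centred between the fingers. Close on it.

>>> move_arm(
  increments="1 0 0 0 0 0 0;1 0 0 0 0 0 0;1 0 0 0 0 0 0;1 0 0 0 0 0 0;1 0 0 0 0 0 0;1 0 0 0 0 0 0;1 0 0 0 0 0 0;1 0 0 0 0 0 0",
)

```text
time_s: 16.4
tcp_pos: [0.5392, -0.1672, 0.0664]
ee_rot: [[-0.685, -0.001, 0.728], [-0.728, 0.0, -0.685], [0.0, -1.0, -0.001]]
wrist_force: [-1.1, 2.9, 1.7]
gripper_width: 0.164
```

>>> move_arm(
  increments="1 0 0 0 0 0 0;1 0 0 0 0 0 0;1 0 0 0 0 0 0",
)

```text
time_s: 16.7
tcp_pos: [0.5392, -0.1672, 0.0664]
ee_rot: [[-0.685, -0.001, 0.728], [-0.728, 0.0, -0.685], [0.0, -1.0, -0.001]]
wrist_force: [-2.7, 4.2, 2.3]
gripper_width: 0.169
```

```bash
python3 - <<'E'
from h import *
go([.5395,-.167,.0655],226.6)
E
```

```text
t 16.7 tcp [ 0.5392 -0.1672  0.0664] yaw -133.24 F [-2.7  4.2  2.3] M [1.11 0.86 0.03] g 0.169 j [ -0.8  25.5 -19.4  -0.  -45.2 137.6]
shift [-0.0003  0.0009  0.    ] rot [0.001  0.0028 0.0004]
```

```bash
python3 - <<'E'
from h import *
im,d=capture('wrist'); save('z14',cv2.resize(im[190:330,220:420],(800,560),interpolation=cv2.INTER_CUBIC))
im,d=capture('side'); save('z15',cv2.resize(im[160:220,350:415],(650,600),interpolation=cv2.INTER_CUBIC))
go([.5395,-.167,.0655],226.6)
E
```

```text
t 16.8 tcp [ 0.5393 -0.1673  0.0664] yaw -133.24 F [-3.   4.8  3.2] M [1.22 0.93 0.01] g 0.165 j [ -0.8  25.5 -19.4  -0.  -45.2 137.6]
shift [-0.0003  0.0009 -0.    ] rot [0.0009 0.0027 0.0003]
```

View pics/z14.png

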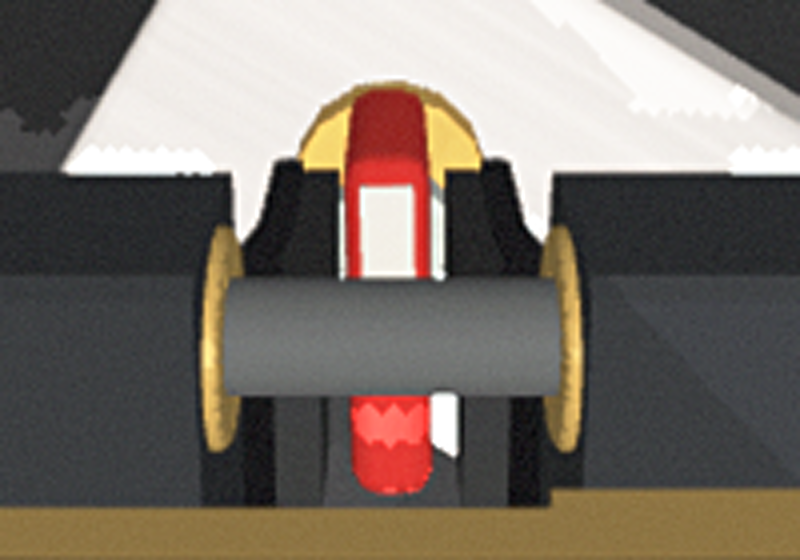

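View pics/z15.png

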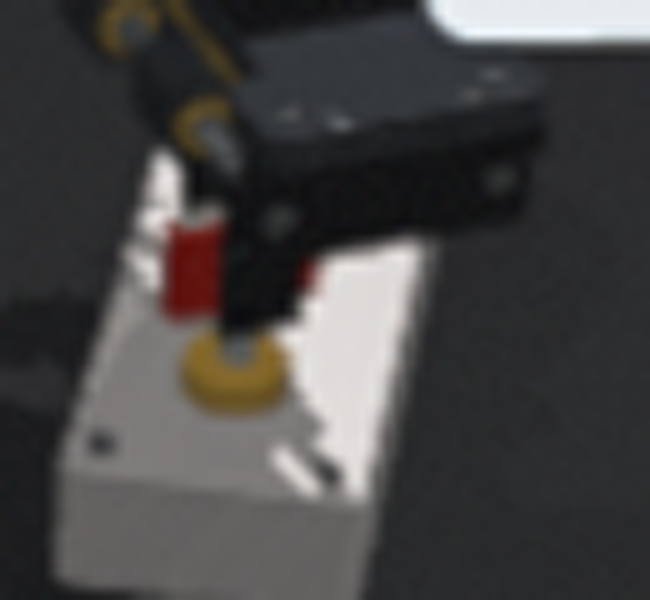

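>>> move_arm(
  increments="1 0 0 -0.001 0 0 0;1 0 0 -0.002 0 0 0;1 0 0 -0.0022 0 0 0;1 0 0 -0.0022 0 0 0",
)

```text
time_s: 17.2
tcp_pos: [0.5395, -0.1668, 0.0678]
ee_rot: [[-0.684, 0.002, 0.729], [-0.729, -0.002, -0.684], [-0.001, -1.0, 0.003]]
wrist_force: [0.2, -1.1, 3.8]
gripper_width: 0.11
```

```bash
python3 - <<'E'
from h import *
im,d=capture('wrist'); save('z16',cv2.resize(im[190:330,220:420],(800,560),interpolation=cv2.INTER_CUBIC))
go([.5395,-.167,.0655],226.6)
E
```

```text
t 17.25 tcp [ 0.5395 -0.1668  0.0678] yaw -133.18 F [-0.1 -2.2  5.2] M [-0.82  0.25  0.08] g 0.112 j [-7.000e-01  2.530e+01 -1.950e+01  1.000e-01 -4.500e+01  1.374e+02]
shift [0.0001 0.0023 0.0001] rot [-0.0031  0.0038 -0.0009]
```

View pics/z16.png

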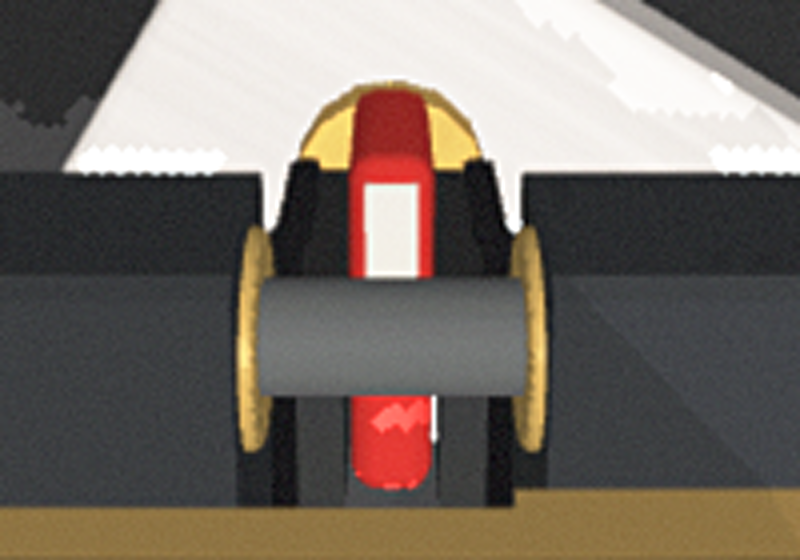

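>>> move_arm(
  increments="1 0 0 0 0 0.1 0;1 0 0 0 0 0.2 0;1 0 0 0 0 0.3 0;1 0 0 0 0 0.4 0;1 0 0 0 0 0.5 0;1 0 0 0 0 0.6 0;1 0 0 0 0 0.7 0;1 0 0 0 0 0.7 0",
)

```text
time_s: 18.05
tcp_pos: [0.5396, -0.1671, 0.0678]
ee_rot: [[-0.993, 0.003, 0.117], [-0.117, -0.002, -0.993], [-0.003, -1.0, 0.002]]
wrist_force: [-0.6, -5.2, 5.0]
gripper_width: 0.112
```

```bash
python3 - <<'E'
from h import *
im,d=capture('wrist'); save('z17',cv2.resize(im[190:330,220:420],(800,560),interpolation=cv2.INTER_CUBIC))
go([.5395,-.167,.0655])
E
```

```text
t 18.1 tcp [ 0.5396 -0.1671  0.0678] yaw -173.2 F [-0.2 -5.8  6.5] M [-1.7   0.06 -0.07] g 0.111 j [ -0.7  25.3 -19.6   0.1 -45.   97.4]
shift [ 0.0001  0.0023 -0.0001] rot [0. 0. 0.]
```

View pics/z17.png

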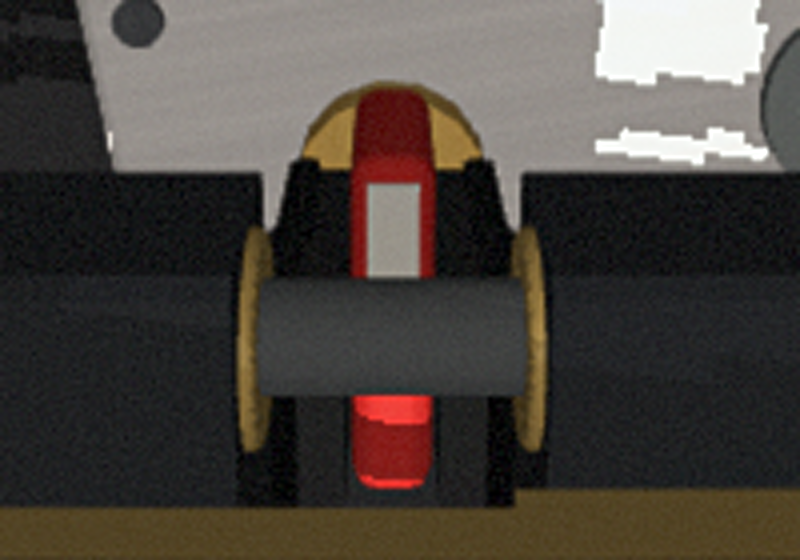

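>>> move_arm(
  increments="1 0 -0.0005 0.0004 0 0.1 0;1 0 -0.001 0.0007 0 0.2 0;1 0 -0.001 0.0007 0 0.3 0;1 0 -0.001 0.0007 0 0.4 0;1 0 -0.001 0.0007 0 0.5 0;1 0 -0.001 0.0007 0 0.6 0;1 0 -0.001 0.0007 0 0.65 0;1 0 -0.001 0.0007 0 0.65 0",
)

```text
time_s: 18.9
tcp_pos: [0.5395, -0.1674, 0.0679]
ee_rot: [[-0.862, 0.003, -0.507], [0.507, -0.001, -0.862], [-0.003, -1.0, -0.0]]
wrist_force: [1.5, -4.7, 0.1]
gripper_width: 0.113
```

```bash
python3 - <<'E'
from h import *
go([.5395,-.167,.0655])
E
```

```text
t 18.9 tcp [ 0.5395 -0.1674  0.0679] yaw 149.52 F [ 1.5 -4.7  0.1] M [-1.58 -0.28  0.02] g 0.113 j [ -0.8  25.3 -19.5   0.1 -45.1  60.2]
shift [ 0.0002  0.0024 -0.0004] rot [0. 0. 0.]
```

>>> move_arm(
  increments="1 0 0 0.0005 0 0.04 0;1 0 0 0.0005 0 0.08 0;1 0 0 0.0005 0 0.12 0;1 0 0 0.0005 0 0.15 0;1 0 0 0.0005 0 0.15 0",
)

```text
time_s: 19.4
tcp_pos: [0.5394, -0.1675, 0.0679]
ee_rot: [[-0.777, 0.003, -0.63], [0.63, -0.001, -0.777], [-0.003, -1.0, -0.001]]
wrist_force: [2.5, -4.5, 0.8]
gripper_width: 0.114
```

```bash
python3 - <<'E'
from h import *
go([.5395,-.167,.0655])
E
```

```text
t 19.4 tcp [ 0.5394 -0.1675  0.0679] yaw 140.96 F [ 2.5 -4.5  0.8] M [-1.38 -0.6  -0.05] g 0.114 j [ -0.8  25.3 -19.5   0.1 -45.   51.7]
shift [ 0.0003  0.0024 -0.0005] rot [0. 0. 0.]
```

>>> move_arm(
  increments="1 0 0 0.0003 0 0.04 0;1 0 0 0.0003 0 0.08 0;1 0 0 0.0003 0 0.12 0;1 0 0 0.0003 0 0.15 0;1 0 0 0.0003 0 0.15 0",
)

```text
time_s: 19.9
tcp_pos: [0.5393, -0.1676, 0.0679]
ee_rot: [[-0.674, 0.003, -0.739], [0.739, -0.001, -0.674], [-0.003, -1.0, -0.002]]
wrist_force: [4.0, -4.1, -0.1]
gripper_width: 0.111
```

```bash
python3 - <<'E'
from h import *
go([.5395,-.167,.0655])
E
```

```text
t 19.9 tcp [ 0.5393 -0.1676  0.0679] yaw 132.35 F [ 4.  -4.1 -0.1] M [-1.33 -0.91 -0.06] g 0.111 j [ -0.8  25.3 -19.5   0.  -45.   43.1]
shift [ 0.0003  0.0024 -0.0006] rot [0. 0. 0.]
```

>>> move_arm(
  increments="1 -0.0007 0 0 0 0.04 0;1 -0.0015 0 0 0 0.08 0;1 -0.0015 0 0 0 0.12 0;1 -0.0015 0 0 0 0.15 0;1 -0.0015 0 0 0 0.15 0",
)

```text
time_s: 20.4
tcp_pos: [0.5393, -0.1677, 0.0679]
ee_rot: [[-0.555, 0.001, -0.832], [0.832, 0.001, -0.555], [-0.0, -1.0, -0.001]]
wrist_force: [2.3, 1.3, 4.4]
gripper_width: 0.11
```

```bash
python3 - <<'E'
from h import *
go([.5395,-.167,.0655])
E
```

```text
t 20.4 tcp [ 0.5393 -0.1677  0.0679] yaw 123.74 F [2.3 1.3 4.4] M [ 0.46 -0.31 -0.  ] g 0.11 j [ -0.9  25.3 -19.4  -0.1 -45.2  34.6]
shift [ 0.0005  0.0024 -0.0006] rot [0. 0. 0.]
```

Turned 103° so far, tracking. Continue.

>>> move_arm(
  increments="1 0 0 0 0 0.04 0;1 0 0 0 0 0.08 0;1 0 0 0 0 0.12 0;1 0 0 0 0 0.15 0;1 0 0 0 0 0.15 0",
)

```text
time_s: 20.9
tcp_pos: [0.5392, -0.1678, 0.0679]
ee_rot: [[-0.425, 0.001, -0.905], [0.905, 0.001, -0.425], [0.0, -1.0, -0.001]]
wrist_force: [0.7, 3.1, 4.8]
gripper_width: 0.112
```

```bash
python3 - <<'E'
from h import *
go([.5395,-.167,.0655])
E
```

```text
t 20.9 tcp [ 0.5392 -0.1678  0.0679] yaw 115.14 F [0.7 3.1 4.8] M [ 0.68 -0.13 -0.04] g 0.112 j [ -0.9  25.3 -19.4  -0.1 -45.2  26.1]
shift [ 0.0006  0.0024 -0.0006] rot [0. 0. 0.]
```

>>> move_arm(
  increments="1 0 0 0 0 0.04 0;1 0 0 0 0 0.08 0;1 0 0 0 0 0.12 0;1 0 0 0 0 0.15 0;1 0 0 0 0 0.15 0",
)

```text
time_s: 21.4
tcp_pos: [0.5391, -0.1678, 0.0679]
ee_rot: [[-0.285, 0.001, -0.959], [0.959, 0.001, -0.285], [0.0, -1.0, -0.001]]
wrist_force: [1.3, 2.9, 5.7]
gripper_width: 0.113
```

```bash
python3 - <<'E'
from h import *
go([.5395,-.167,.0655])
E
```

```text
t 21.4 tcp [ 0.5391 -0.1678  0.0679] yaw 106.54 F [1.3 2.9 5.7] M [ 0.72 -0.16 -0.02] g 0.113 j [ -0.9  25.3 -19.4  -0.1 -45.2  17.5]
shift [ 0.0007  0.0024 -0.0006] rot [0. 0. 0.]
```

>>> move_arm(
  increments="1 0 0 0 0 0.04 0;1 0 0 0 0 0.08 0;1 0 0 0 0 0.12 0;1 0 0 0 0 0.15 0;1 0 0 0 0 0.15 0",
)

```text
time_s: 21.9
tcp_pos: [0.5392, -0.168, 0.0681]
ee_rot: [[-0.142, 0.001, -0.99], [0.99, -0.0, -0.142], [-0.0, -1.0, -0.001]]
wrist_force: [0.4, 3.0, 5.4]
gripper_width: 0.129
```

```bash
python3 - <<'E'
from h import *
go([.5395,-.167,.0655])
E
```

```text
t 21.9 tcp [ 0.5392 -0.168   0.0681] yaw 98.17 F [0.4 3.  5.4] M [ 0.73 -0.09  0.86] g 0.129 j [ -0.9  25.3 -19.4   0.  -45.3   9. ]
shift [ 0.001   0.0026 -0.0005] rot [0. 0. 0.]
```

>>> move_arm(
  increments="1 0 0 0 0 -0.035 0;1 0 0 0 0 -0.035 0",
)

```text
time_s: 22.1
tcp_pos: [0.5392, -0.168, 0.0681]
ee_rot: [[-0.176, 0.001, -0.984], [0.984, -0.0, -0.176], [-0.0, -1.0, -0.001]]
wrist_force: [0.5, 2.1, 6.4]
gripper_width: 0.124
```

```bash
python3 - <<'E'
from h import *
for i in range(1): go([.5395,-.167,.0655])
im,d=capture('wrist'); save('z18',cv2.resize(im[190:330,220:420],(800,560),interpolation=cv2.INTER_CUBIC))
go([.5395,-.167,.0655])
E
```

```text
t 22.1 tcp [ 0.5392 -0.168   0.0681] yaw 100.15 F [0.5 2.1 6.4] M [ 0.68 -0.1   0.53] g 0.124 j [ -0.9  25.3 -19.4   0.  -45.3  11. ]
shift [ 0.0009  0.0026 -0.0005] rot [0. 0. 0.]
t 22.15 tcp [ 0.5392 -0.168   0.0681] yaw 100.13 F [0.9 2.2 5.6] M [ 0.68 -0.08  0.49] g 0.124 j [ -0.9  25.3 -19.4   0.  -45.3  11. ]
shift [ 0.0009  0.0026 -0.0005] rot [0. 0. 0.]
```

View pics/z18.png

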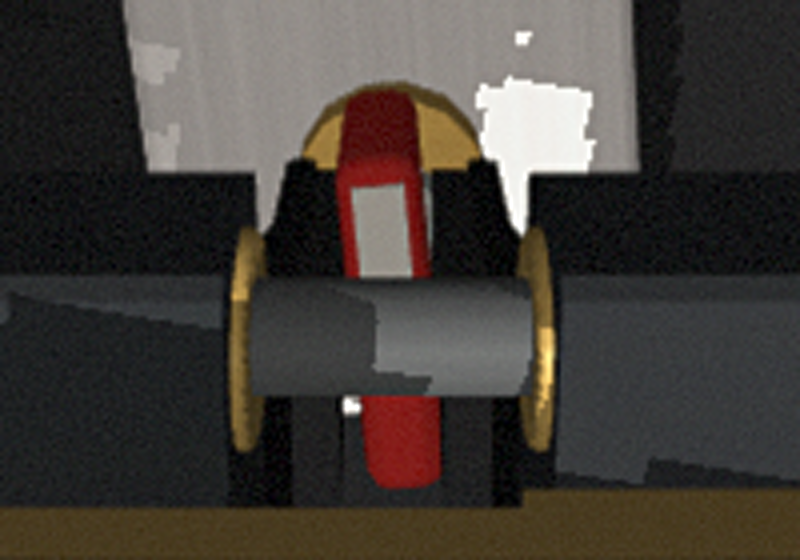

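>>> move_arm(
  increments="1 0 0 0 0 -0.03 0;1 0 0 0 0 -0.03 0",
)

```text
time_s: 22.35
tcp_pos: [0.5392, -0.168, 0.0681]
ee_rot: [[-0.205, 0.001, -0.979], [0.979, 0.0, -0.205], [-0.0, -1.0, -0.001]]
wrist_force: [0.1, 2.3, 6.5]
gripper_width: 0.121
```

```bash
python3 - <<'E'
from h import *
go([.5395,-.167,.0655])
E
```

```text
t 22.35 tcp [ 0.5392 -0.168   0.0681] yaw 101.8 F [0.1 2.3 6.5] M [ 0.75 -0.05  0.27] g 0.121 j [ -0.9  25.3 -19.4  -0.  -45.3  12.7]
shift [ 0.0009  0.0026 -0.0005] rot [0. 0. 0.]
```

>>> move_arm(
  increments="1 0 0 0 0 -0.02 0;1 0 0 0 0 -0.02 0",
)

```text
time_s: 22.55
tcp_pos: [0.5392, -0.168, 0.0681]
ee_rot: [[-0.224, 0.001, -0.975], [0.975, 0.0, -0.224], [-0.0, -1.0, -0.001]]
wrist_force: [1.2, 2.2, 6.5]
gripper_width: 0.113
```

```bash
python3 - <<'E'
from h import *
go([.5395,-.167,.0655])
E
```

```text
t 22.55 tcp [ 0.5392 -0.168   0.0681] yaw 102.93 F [1.2 2.2 6.5] M [ 0.64 -0.1   0.22] g 0.113 j [ -0.9  25.3 -19.4  -0.  -45.3  13.8]
shift [ 0.0009  0.0026 -0.0005] rot [0. 0. 0.]
```

>>> move_arm(
  increments="1 0 0 0 0 -0.02 0;1 0 0 0 0 -0.02 0",
)

```text
time_s: 22.75
tcp_pos: [0.5392, -0.168, 0.0681]
ee_rot: [[-0.243, 0.001, -0.97], [0.97, 0.0, -0.243], [-0.0, -1.0, -0.001]]
wrist_force: [1.2, 2.1, 6.1]
gripper_width: 0.115
```

```bash
python3 - <<'E'
from h import *
go([.5395,-.167,.0655])
E
```

```text
t 22.75 tcp [ 0.5392 -0.168   0.0681] yaw 104.05 F [1.2 2.1 6.1] M [ 0.66 -0.14  0.14] g 0.115 j [ -0.9  25.3 -19.4  -0.  -45.3  14.9]
shift [ 0.0009  0.0026 -0.0006] rot [0. 0. 0.]
```

>>> move_arm(
  increments="1 0 0 0 0 -0.01 0;1 0 0 0 0 -0.01 0",
)

```text
time_s: 22.95
tcp_pos: [0.5392, -0.168, 0.0682]
ee_rot: [[-0.252, 0.001, -0.968], [0.968, 0.0, -0.252], [0.0, -1.0, -0.001]]
wrist_force: [0.8, 2.1, 5.6]
gripper_width: 0.11
```

```bash
python3 - <<'E'
from h import *
go([.5395,-.167,.0655])
im,d=capture('wrist'); save('z19',cv2.resize(im[190:330,220:420],(800,560),interpolation=cv2.INTER_CUBIC))
go([.5395,-.167,.0655])
E
```

```text
t 22.95 tcp [ 0.5392 -0.168   0.0682] yaw 104.59 F [0.8 2.1 5.6] M [ 0.66 -0.09  0.05] g 0.11 j [ -0.9  25.3 -19.4  -0.  -45.3  15.5]
shift [ 0.0009  0.0027 -0.0005] rot [0. 0. 0.]
t 23.0 tcp [ 0.5392 -0.168   0.0681] yaw 104.59 F [0.9 1.3 6. ] M [ 0.62 -0.09  0.04] g 0.112 j [ -0.9  25.3 -19.4  -0.  -45.3  15.5]
shift [ 0.0009  0.0026 -0.0006] rot [0. 0. 0.]
```

>>> move_arm(
  increments="1 0 0 0 0 -0.01 0;1 0 0 0 0 -0.01 0",
)

```text
time_s: 23.2
tcp_pos: [0.5392, -0.168, 0.0681]
ee_rot: [[-0.261, 0.001, -0.965], [0.965, 0.0, -0.261], [0.0, -1.0, -0.001]]
wrist_force: [0.6, 2.7, 6.6]
gripper_width: 0.115
```

```bash
python3 - <<'E'
from h import *
go([.5395,-.167,.0655])
E
```

```text
t 23.2 tcp [ 0.5392 -0.168   0.0681] yaw 105.14 F [0.6 2.7 6.6] M [ 0.68 -0.13 -0.04] g 0.115 j [ -0.9  25.3 -19.4  -0.  -45.3  16.1]
shift [ 0.0009  0.0026 -0.0006] rot [0. 0. 0.]
```

>>> move_arm(
  increments="1 0 0 0 0 -0.01 0;1 0 0 0 0 -0.01 0",
)

```text
time_s: 23.4
tcp_pos: [0.5392, -0.168, 0.0681]
ee_rot: [[-0.271, 0.001, -0.963], [0.963, 0.0, -0.271], [0.0, -1.0, -0.001]]
wrist_force: [0.4, 2.0, 6.7]
gripper_width: 0.112
```

```bash
python3 - <<'E'
from h import *
go([.5395,-.167,.0655])
E
```

```text
t 23.4 tcp [ 0.5392 -0.168   0.0681] yaw 105.71 F [0.4 2.  6.7] M [ 0.74 -0.08  0.03] g 0.112 j [ -0.9  25.3 -19.4  -0.  -45.3  16.6]
shift [ 0.0009  0.0026 -0.0006] rot [0. 0. 0.]
```

View pics/z19.png

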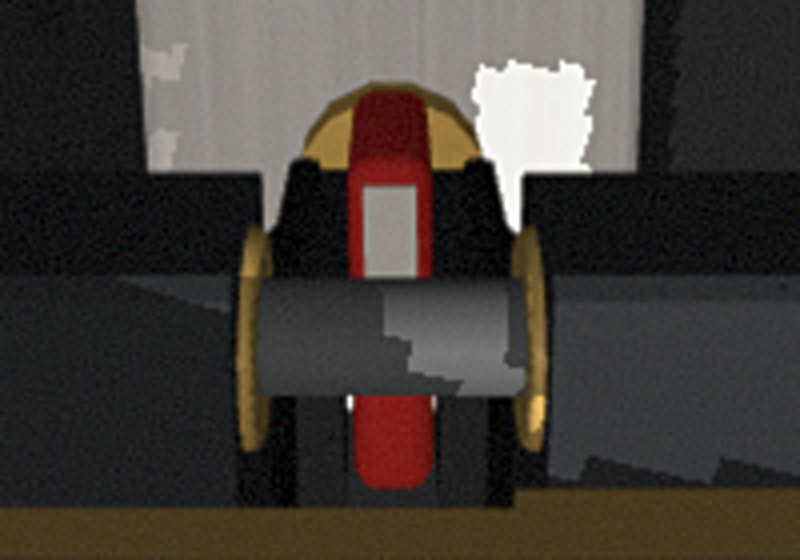

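>>> move_arm(
  increments="1 0 0 0 0 -0.1 0;1 0 0 0 0 -0.2 0;1 0 0 0 0 -0.3 0;1 0 0 0 0 -0.4 0;1 0 0 0 0 -0.5 0;1 0 0 0 0 -0.6 0;1 0 0 0 0 -0.7 0;1 0 0 0 0 -0.7 0",
)

```text
time_s: 24.2
tcp_pos: [0.5396, -0.1677, 0.0681]
ee_rot: [[-0.828, 0.002, -0.56], [0.56, 0.001, -0.828], [-0.001, -1.0, -0.002]]
wrist_force: [1.7, 3.2, 6.0]
gripper_width: 0.114
```

```bash
python3 - <<'E'
from h import *
go([.5395,-.167,.0655])
E
```

```text
t 24.2 tcp [ 0.5396 -0.1677  0.0681] yaw 145.93 F [1.7 3.2 6. ] M [ 0.91 -0.2   0.07] g 0.114 j [ -0.9  25.3 -19.3  -0.1 -45.2  56.8]
shift [ 0.0005  0.0026 -0.0005] rot [0. 0. 0.]
```

>>> move_arm(
  increments="1 0 0 0 0 -0.12 0;1 0 0 0 0 -0.24 0;1 0 0 0 0 -0.36 0;1 0 0 0 0 -0.48 0;1 0 0 0 0 -0.6 0;1 0 0 0 0 -0.72 0;1 0 0 0 0 -0.82 0;1 0 0 0 0 -0.855 0",
)

```text
time_s: 25.0
tcp_pos: [0.5397, -0.1672, 0.0681]
ee_rot: [[-0.966, 0.002, 0.258], [-0.258, 0.001, -0.966], [-0.003, -1.0, -0.001]]
wrist_force: [1.4, 6.1, 6.6]
gripper_width: 0.112
```

>>> move_arm(
  increments="1 0 0 0 0 0 0;1 0 0 0 0 0 0;1 0 0 0 0 0 0",
)

```text
time_s: 25.3
tcp_pos: [0.5397, -0.1672, 0.0682]
ee_rot: [[-0.967, 0.002, 0.256], [-0.256, 0.001, -0.967], [-0.003, -1.0, -0.001]]
wrist_force: [1.7, 5.6, 6.3]
gripper_width: 0.111
```

```bash
python3 - <<'E'
from h import *
go([.5395,-.167,.0655])
im,d=capture('wrist'); save('z20',cv2.resize(im[190:330,220:420],(800,560),interpolation=cv2.INTER_CUBIC))
im,d=capture('side'); save('side20',im)
im,d=capture('top'); save('top20',im)
E
```

```text
t 25.3 tcp [ 0.5397 -0.1672  0.0682] yaw -165.18 F [1.7 5.6 6.3] M [ 1.56 -0.26  0.04] g 0.111 j [-8.000e-01  2.530e+01 -1.930e+01 -1.000e-01 -4.520e+01  1.057e+02]
shift [ 0.0002  0.0027 -0.0002] rot [0. 0. 0.]
```

View pics/z20.png

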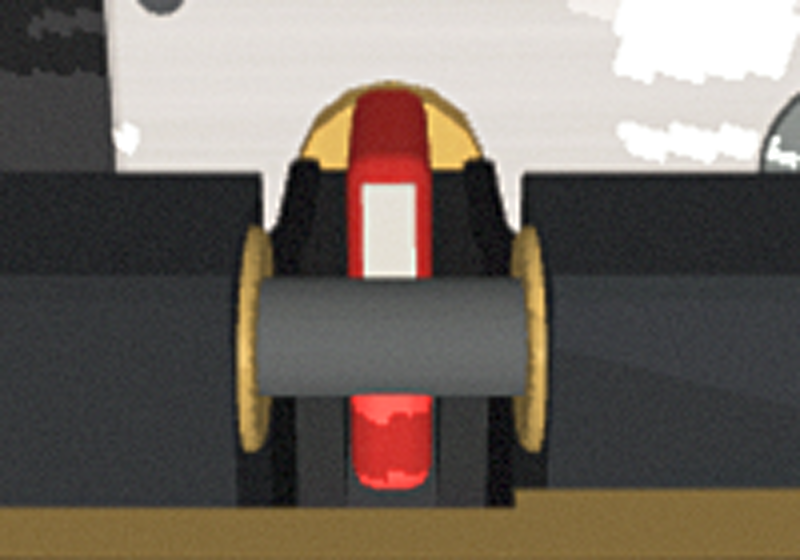

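View pics/side20.png

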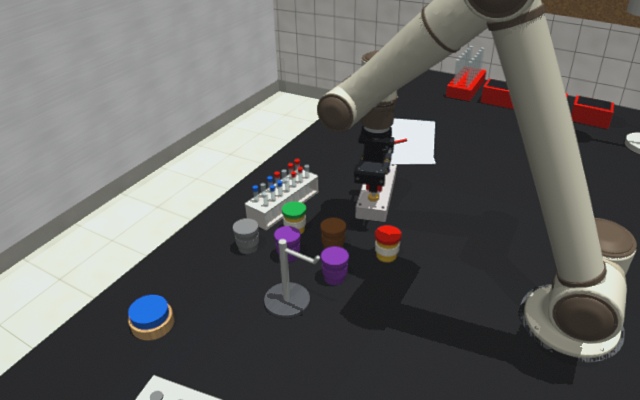

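View pics/top20.png

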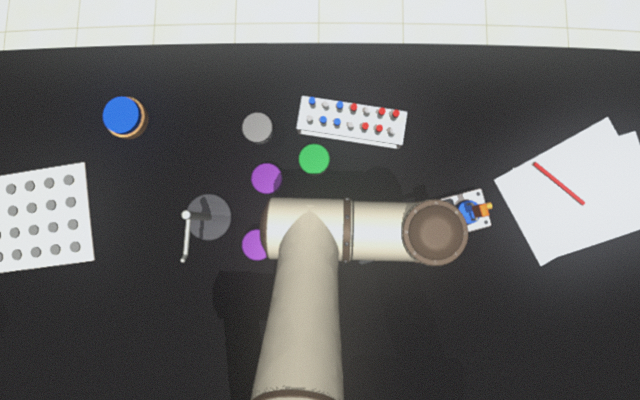

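```bash
python3 -c "
from h import *
go([.5395,-.167,.0655]); print(r.finish_job())"
```

```text
t 25.45 tcp [ 0.5397 -0.1672  0.0682] yaw -165.18 F [0.8 6.3 6.4] M [ 1.55 -0.35  0.02] g 0.111 j [-8.000e-01  2.530e+01 -1.930e+01 -1.000e-01 -4.520e+01  1.057e+02]
shift [ 0.0002  0.0027 -0.0002] rot [0. 0. 0.]
the job is handed in; nothing more can be done
None
```

I finished the job and handed it in at 25.5 s. The finish call reports no verdict.

- **Cap:** I lifted the cap 22 mm, drew it 88 mm off the hook and lowered it over the port. Contact came at 4.6 N with the TCP at z = 0.1294, against 0.1292 expected for a fully seated cap. The last top picture still shows it on the port.
- **Screw:** I turned it about 122° clockwise until it seated, with a moment of 0.86 N m. I then backed it off from the stop at yaw 104.8° to 194.8°, which is 90° to within about 1°. The wing lies flush in the closed gripper and is still held.
- **Bystanders:** the sample cups and the rack look unmoved in the side and top pictures. The red cup is behind the arm in the last top picture, but the side picture shows it in place.

What did not go cleanly:
- **Screw grip:** the first grip stalled at about 14 mm because the wing was about 2 mm off centre. A 2.2 mm shift brought it to the right 10 mm.
- **At the stop:** I overran it by about 6.6°, and the wing skewed in the pads. I found the stop angle by unwinding until the moment was about zero and the wing was flush again.
- **Residual force:** about 9 N remained on the wrist at hand-in.

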